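# Copy the sample's angle to the swing fence with a sliding bevel

## Task

Use the sliding bevel to copy the angle of the sample corner (the board whose arm is bolted) to the swing fence of the other board. Gently push the bevel into the sample corner, stock along the rail, until its blade has closed flush on the arm and it is pressed home with about 9 N (no more than 12), lock it there by turning its brass bar clockwise to the end, then carry it over and slide it along the rail into the other corner until it is pressed home as firmly there and its blade has swung the fence flush to the same angle. Leave the locked bevel lying there; never push the fence or sample arm with the gripper, and leave the wax, spool and glue pot alone.

Things in the scene. Friction and masses are not known exactly. Their poses are not given: they have to be found in the camera images.
- bevel: the sliding bevel, loose, about 0.4 kg. Origin: on the hub (hinge) axis at its underside; x points along the stock, z up. Stock: dark wood, 95 mm long from the hub axis, 20 wide (y -10 to +10 mm), 14 high; its hub end is round, radius 10 mm about the hub axis. Sliding it on a board takes 2 to 4 N, which counts in the 9 N push
- bevel_grip (a point): where to grasp the bevel: middle of the wooden grip ridge on its stock, 66 mm from the hub axis, 35 mm above the underside. The ridge is 48 long (along the bevel's x), 14 wide and reaches from 13 to 45 mm above the underside: grasp across it from above, tips at least 15 mm above the underside, so as to clear the 12 mm high rails and arms
- blade: the bevel's steel blade; origin on the hub axis at the bevel's underside, x along the blade. 95 mm long from the hub axis, 20 wide, 6 thick (4 to 10 mm above the underside), round at the hub (radius 10 mm). Its angle counter-clockwise from the stock is 76 to 85 degrees at the start, wider than the sample's, and may be 36 to 107. Friction holds it: 0.08 N m loose, over 0.2 locked
- lock (a joint): the brass lock bar on the hub, turning about its axis: 34 long, 10 wide, 25 to 51 mm above the bevel's underside, over a steel locking disc (44 across, 14 to 20 mm up). 0 = loose, bar along the stock; it grows clockwise seen from above to its end at 1.4 rad, bar nearly across the stock; locked above 1.2. Friction 0.1 N m, stays where left. Turning it presses the stock onto the rail
- sample: a plywood board 150 x 190 x 6 mm lying on the mat, fixed; origin: centre of its underside; x points away from the robot, y to its left (both boards have exactly the mat's yaw). It carries a rail and an arm, 12 mm high. This is the sample: its arm is shorter (110 mm) and has two bolt heads on top
- sample_rail: on the sample board: aluminium rail along board y, from y = -87 to +87 mm, with an adjustable dark steel facing strip, 12 high, clamped to it. The strip's face (the working face, looking to board +x) stands at board x = -52 mm give or take 4 mm, differently each time and on each board: this pose does not show it, find it by feel. This pose's origin is the board's centre, on its top
- sample_home (a point): point on the sample board's top, 6 mm above its underside, at board x = -42, y = 65 mm, the pivot of the arm: the bevel's origin lies near here when seated (10 mm from the faces of strip and arm, which then stop it); up to 5 mm off, as the strip stands
- sample_arm: the sample's bolted arm; origin at the home point, x along the arm. A bar from x = -9 to 110 mm, 12 wide, 12 high (bolts to 19 mm); its working face looks to its -y at y = 10 mm. It stands 54 to 67 degrees from the rail, counted counter-clockwise from board -y. It must not move
- sample_arm_tip (a point): far end of the sample arm's working face, 6 mm above the board, 110 mm from home along the arm, x along the arm
- jig: a plywood board 150 x 190 x 6 mm lying on the mat, fixed; origin: centre of its underside; x points away from the robot, y to its left (both boards have exactly the mat's yaw). It carries a rail and an arm, 12 mm high. This is the jig: its arm is the swing fence, longer (125 mm), without bolts, with a round end
- jig_rail: on the jig board: aluminium rail along board y, from y = -87 to +87 mm, with an adjustable dark steel facing strip, 12 high, clamped to it. The strip's face (the working face, looking to board +x) stands at board x = -52 mm give or take 4 mm, differently each time and on each board: this pose does not show it, find it by feel. This pose's origin is the board's centre, on its top
- jig_home (a point): point on the jig board's top, 6 mm above its underside, at board x = -42, y = 65 mm, the pivot of the fence: the bevel's origin lies near here when seated (10 mm from the faces of strip and fence), up to 5 mm off, as the strip stands. Hub and fence then meet so near the pivot that a 9 N push cannot swing the fence further
- fence: the swing fence; origin at the jig's home point, x along the fence. A bar from x = -9 to 125 mm, 12 wide, 12 high with a round end 22 mm across; its working face looks to its -y at y = 10 mm. Friction 0.13 N m; stays where left. At the start 41 to 49 degrees from the rail (counted as the sample's), less than the sample: the tip of the blade sliding in towards home opens it
- fence_tip (a point): far end of the fence's working face, 6 mm above the board, 125 mm from home along the fence, x along the fence
- mat: the black rubber mat under the work, 270 x 660 x 3 mm, fixed; origin: centre of its underside
- wax: a beeswax cake 34 x 50 x 20 mm standing on the mat: leave alone
- spool: a thread spool 51 x 74 x 42 mm beyond the mat: leave alone
- pot: a light grey round glue pot 80 mm across, 77 high, beyond the mat: leave alone
Not all that is in view belongs to the job. Leave any purple or red look-alike of the bevel alone.

How it is judged:
By the outcome, as a careful person would: the job done as asked, in the order asked, and still so for the second after the job is handed in, with the robot touching nothing.
It also fails if it takes over 72 s, if anything falls off the work surface, if the arm or the gripper's body presses on something with over 40 N, if the wrist force passes 120 N, or if a joint passes its speed limit or range.

## Robot

A 7-joint arm with a two-finger parallel gripper is mounted at the origin on a cart in front of the work surface, level with it; the furniture and walls round the work are solid. World frame = base frame: x ahead of the robot, y to its left, z up, the work surface at z = 0. Lengths are in m, angles in rad, forces in N, time in s.
With the tool pointing down it reaches from about 0.425 to 0.875 m from the base axis. Payload 8.4 kg.
Tool frame: the origin (TCP) lies at the very end of the fingers, on their centre line; the grasp point (between the pads) lies 19 mm behind it; z points along the fingers, x is the direction in which the jaws open and shut, and the axes are right-handed (so a half turn about z gives the same grasp; the last joint's range is limited). The gripper opens to 85 mm and grips with 20 to 120 N. Pads are 22 mm wide; open, the fingers measure 114 mm over their backs; the gripper's body (76 mm by 85 mm) begins 54 mm behind the grasp point. The pads swing forward as they close: fully open they stand 13 mm farther back than shut.
Start: joints at [1.234, 0.333, 0.04, 1.465, -0.013, 1.343, -0.059], TCP at [0.153, -0.632, 0.231] pointing down, gripper open.
Joint ranges: [-2.58, 2.58], [-0.38, 2.09], [-1.3, 1.39], [0.25, 2.4], [-1.5, 4.64], [0.08, 2.09], [-2.65, 2.65]. Speed limits (rad/s): [2.22, 2.22, 2.79, 2.79, 3.14, 3.14, 3.14].

## Interface

Orientations are given as [roll, pitch, yaw] about the fixed x, y, z axes, in that order (R = Rz(yaw) Ry(pitch) Rx(roll)).
In Python, from cell import readout, capture, get_calibration, manip gives the robot as it stands.
- The arm moves only by the shell command python3 -m jog 'ROWS' [FORCE]. ROWS is JSON, a list of rows, each a list of 3 entries, a list of its own where there are three numbers: the closure, from -1 (fully open) to 1 (shut), then the shift along the tool's x, y, z normalised to -1 to 1, where 1 is 150 mm, then the turn, a rotation vector about the tool's x, y, z normalised to -1 to 1, where 1 is 2 pi rad. A call has 1 to 12 rows; each row is the pose to reach, as a shift and turn from the pose commanded when the call began, along the tool's axes at that moment, turning the shorter way round; what a row does not reach only later rows make up. A row lasts 1/10 s, in which the tool goes at most 50 mm and 8.59 degrees, less where a joint would pass 70% of its speed; a pose out of reach is approached as far as the arm can. A call with a number of a shift or a turn outside -1 to 1 is refused whole. A call with a gripper value outside its range is refused whole. The fingers move at their own pace and stop on an object; FORCE is the grip in N (left out, the last holds). Time passes only in rows, so rows that repeat a pose let the fingers close. It gives the time, the measured TCP pose, the force and the opening at its end, in the units of the state.
- readout.get_state(): the state, without advancing time (a new reading comes with each control period).
- capture(name): name is "scene" or "top"; returns the picture (384x512x3 uint8, blue, green, red); there is no depth.
- get_calibration(name): a dict with "fov_y" (degrees; the focal length in pixels is half the picture's height over the tangent of half this angle, whatever the lens; pixels are square), "cx", "cy" (the principal point, pixels), "k1" (the pictures are not rectified: a ray, as slopes to the right and down, at radius r is drawn at 1 + k1 r^2 times it, then the intrinsics apply), "R" (3x3) and "t" (3): a world point X has camera coordinates R X + t. Camera axes: x right, y down, z forward; pixel columns grow to the right and rows downward; lengths in m; the calibration is good to about 2 mm. A picture is of the moment at which its call begins. get_calibration takes no time and is no camera call.
- manip.job_done(): hands the job in, once; it reports no verdict.
The state is a dict: "clock": time; "q": joint angles; "qvel": joint speeds; "joint_torque": joint torques, N m; "tool_pos": TCP position; "eef_rot": TCP orientation; "wrist_force": force on the tool from outside, world axes, zero at the start; "moment": the same for the moment, N m; "width": finger opening in m.
Only numpy, scipy, OpenCV 4.12 (cv2) and the standard library are available. Lean on these libraries where they do the work, as an engineer would, in place of code of your own. Each camera call takes 0.05 s, during which the arm holds its last target. There are 200 camera calls.

## Working session

There is one attempt and no reset: what is moved stays moved. The work goes in short steps, Python scripts to look and compute and a shell command to move; the robot and the scene stay as the last step left them, time stands still between calls to the robot, and variables do not carry over. Pictures are saved under pics/ and viewed, about 8 in all and at most 12, crops included, and the job is handed in when it is done.

```bash
ls; mkdir -p pics
python3 - <<'E'
from cell import readout, capture, get_calibration
import cv2
print(readout.get_state())
for n in ("scene","top"):
    c=get_calibration(n); print(n,c)
    im=capture(n); cv2.imwrite(f"pics/{n}0.png",im)
a=cv2.imread("pics/scene0.png");b=cv2.imread("pics/top0.png")
E
```

```text
pics
{'clock': 0.0, 'q': array([ 1.23379757,  0.33392444,  0.03984837,  1.46625609, -0.01341624,
        1.34329676, -0.05848499]), 'qvel': array([ 0.00252259, -0.00074582, -0.00161171,  0.00124095,  0.00075534,
       -0.00022801, -0.00047203]), 'joint_torque': array([ 5.47622244e-05, -6.58557773e+01,  1.36529278e+00, -4.05560553e+01,
        1.67720031e-02,  1.24982087e-02, -5.62614744e-06]), 'tool_pos': array([ 0.15300418, -0.63127326,  0.23041958]), 'eef_rot': array([ 3.14150628e+00,  1.61663662e-03, -1.33297930e+00]), 'wrist_force': array([ 0.57730853, -0.28593402,  0.28839324]), 'moment': array([-0.02717524,  0.03245332, -0.07075674]), 'width': 0.08550287813536338}
scene {'fov_y': 48.72853944521202, 'cx': 248.78111211858413, 'cy': 187.86806496551046, 'k1': 0.0492525491545516, 'R': array([[-0.51872371, -0.85491514, -0.00676845],
       [-0.54894031,  0.33912056, -0.76397761],
       [ 0.65543135, -0.39257782, -0.64520726]]), 't': array([0.44973946, 0.33140399, 0.87319403])}
top {'fov_y': 52.07326022647649, 'cx': 256.2260231859234, 'cy': 189.34295829343827, 'k1': -0.057612607701727124, 'R': array([[-0.01981097, -0.99963695,  0.01826162],
       [-0.99796274,  0.01866327, -0.06100862],
       [ 0.06064565, -0.01943305, -0.99797017]]), 't': array([0.13137037, 0.60569793, 1.44782847])}
```

View pics/scene0.png

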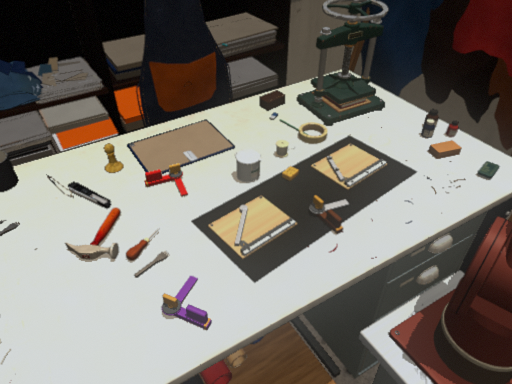

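View pics/top0.png

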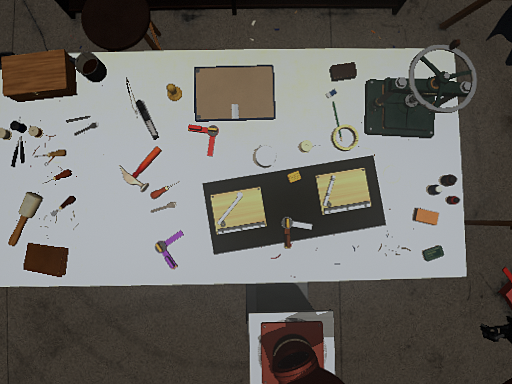

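The top view shows three bevel-like things: the real one (dark wood stock) at (288,230), a purple look-alike at (170,248) and a red one at (208,135). I choose the dark wood one. The boards are at (238,210) and (344,192), the wax at (294,176) and the pot at (264,156). Next is a close rectified crop.

```bash
cat > h.py <<'E'
import numpy as np, cv2
from cell import readout, capture, get_calibration
def cam(n):
    c=get_calibration(n); f=192/np.tan(np.radians(c["fov_y"])/2)
    return c,f
def proj(n,X):
    c,f=cam(n); p=np.asarray(X,float).reshape(-1,3)@np.array(c["R"]).T+np.array(c["t"])
    s=p[:,:2]/p[:,2:]; s=s*(1+c["k1"]*(s**2).sum(1,keepdims=True))
    return s*f+[c["cx"],c["cy"]]
def ray(n,uv):
    c,f=cam(n); d=(np.asarray(uv,float)-[c["cx"],c["cy"]])/f
    s=d.copy()
    for _ in range(20): s=d/(1+c["k1"]*(s@s))
    R=np.array(c["R"]); return -R.T@np.array(c["t"]), R.T@np.append(s,1)
def onz(n,uv,z):
    o,d=ray(n,uv); return o+d*(z-o[2])/d[2]
def tri(uvt,uvs):
    A=[];b=[]
    for n,uv in (("top",uvt),("scene",uvs)):
        o,d=ray(n,uv); d=d/np.linalg.norm(d); P=np.eye(3)-np.outer(d,d); A.append(P); b.append(P@o)
    return np.linalg.lstsq(np.vstack(A),np.hstack(b),rcond=None)[0]
def ortho(n,im,z,x0,x1,y0,y1,s):
    # image: up = +x, left=+y ; s px per m
    H=int((x1-x0)*s);W=int((y1-y0)*s)
    v,u=np.mgrid[0:H,0:W]
    X=np.stack([x1-v/s,y1-u/s,np.full(u.shape,z)],-1)
    m=proj(n,X.reshape(-1,3)).reshape(H,W,2).astype(np.float32)
    return cv2.remap(im,m[...,0],m[...,1],cv2.INTER_CUBIC)
E
python3 - <<'E'
from h import *
for uv in ((205,183),(373,155),(385,223),(216,253)): print(onz("top",uv,.003))
p=onz("top",(300,205),.0)[:2];print(p)
x0,x1,y0,y1=p[0]-.19,p[0]+.18,p[1]-.35,p[1]+.37
print(x0,x1,y0,y1)
for n in("top","scene"):
    im=cv2.imread(f"pics/{n}0.png"); o=ortho(n,im,.018,x0,x1,y0,y1,1100)
    print(o.shape);cv2.imwrite(f"pics/o_{n}.png",o)
E
```

```text
[0.63649578 0.31168116 0.003     ]
[ 0.73227447 -0.33008813  0.003     ]
[ 0.47199034 -0.36644431  0.003     ]
[0.37405862 0.27408964 0.003     ]
[ 0.5468968 -0.0446613]
0.3568967988727572 0.7268967988727573 -0.3946612983355397 0.3253387016644603
(407, 792, 3)
(407, 792, 3)
```

View pics/o_top.png

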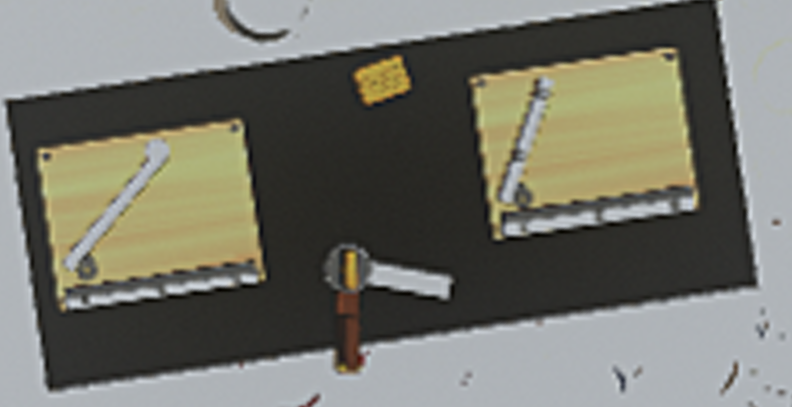

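View pics/o_scene.png

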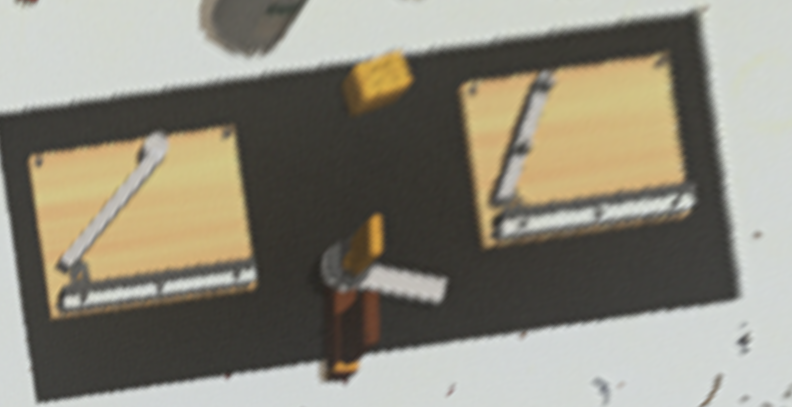

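The rectified views show the jig on the left: fence with a round end at (157,150), no bolts. The sample is on the right, its arm carrying two bolts at (543,85) and (515,160). The bevel is in between, with its hub at about (347,267), stock toward the robot ending at about (347,370), and blade to the right ending at about (450,290).

```bash
cat > m.py <<'E'
from h import *
S=2000
x0,x1,y0,y1=.33,.78,-.42,.36
def seg(n,z,f):
    o=ortho(n,cv2.imread(f"pics/{n}0.png"),z,x0,x1,y0,y1,S); hsv=cv2.cvtColor(o,cv2.COLOR_BGR2HSV)
    return f(o,hsv).astype(np.uint8)*255
def w(p): return np.array([x1-p[1]/S,y1-p[0]/S])
def rects(n,z,f,amin,k=7):
    m=cv2.morphologyEx(seg(n,z,f),cv2.MORPH_CLOSE,np.ones((k,k)))
    for c in cv2.findContours(m,cv2.RETR_EXTERNAL,cv2.CHAIN_APPROX_NONE)[0]:
        if cv2.contourArea(c)<amin*S*S: continue
        r=cv2.minAreaRect(cv2.convexHull(c)); b=cv2.boxPoints(r)
        e=max((b[1]-b[0],b[2]-b[1]),key=np.linalg.norm)
        d=np.array([-e[1],-e[0]]);  # world dir of long side
        yaw=(np.degrees(np.arctan2(d[1],d[0])))%180
        print(n,z,"c",w(r[0]).round(4),"size",(np.sort(r[1])/S).round(4),"long-axis yaw",round(yaw,2))
if __name__=="__main__":
    for n in("top","scene"):
        print("wood");rects(n,.009,lambda o,h:(h[...,0]>12)&(h[...,0]<35)&(h[...,1]>60)&(h[...,2]>100),.01,25)
        print("mat");rects(n,.003,lambda o,h:(h[...,2]<75),.05,61)
        print("brown z.048");rects(n,.048,lambda o,h:((h[...,0]<14))&(h[...,1]>90)&(h[...,2]>40),.0003,5)
        print("brass z.054");rects(n,.054,lambda o,h:(h[...,0]>14)&(h[...,0]<32)&(h[...,1]>120)&(h[...,2]>110),.0001,3)
    a=[]
    for n,z in(("top",.048),("scene",.048)):
        o=ortho(n,cv2.imread(f"pics/{n}0.png"),z,.36,.55,-.12,.08,2000); a.append(o)
    cv2.imwrite("pics/bev.png",np.hstack(a)); print(a[0].shape)
E
python3 m.py
```

```text
wood
top 0.009 c [0.5322 0.189 ] size [0.1509 0.1916] long-axis yaw 98.46
top 0.009 c [ 0.598  -0.2084] size [0.1522 0.1921] long-axis yaw 98.51
mat
top 0.003 c [ 0.5645 -0.0211] size [0.3326 0.6614] long-axis yaw 97.56
brown z.048
top 0.048 c [0.4284 0.0114] size [0.0216 0.07  ] long-axis yaw 2.63
top 0.048 c [0.7574 0.2865] size [0.0201 0.0485] long-axis yaw 171.53
brass z.054
top 0.054 c [0.4825 0.0092] size [0.0105 0.033 ] long-axis yaw 0.0
top 0.054 c [ 0.6512 -0.018 ] size [0.0336 0.0453] long-axis yaw 109.36
wood
scene 0.009 c [0.5334 0.1916] size [0.1545 0.1942] long-axis yaw 98.37
scene 0.009 c [ 0.5994 -0.2065] size [0.1554 0.1966] long-axis yaw 98.4
mat
scene 0.003 c [ 0.5409 -0.0208] size [0.2865 0.6547] long-axis yaw 98.28
brown z.048
scene 0.048 c [0.4155 0.0122] size [0.0155 0.046 ] long-axis yaw 0.0
scene 0.048 c [0.4212 0.035 ] size [0.022  0.0365] long-axis yaw 0.0
scene 0.048 c [0.7368 0.3175] size [0.07   0.0865] long-axis yaw 0.0
brass z.054
scene 0.054 c [0.3692 0.039 ] size [0.0085 0.019 ] long-axis yaw 90.0
scene 0.054 c [0.4833 0.0123] size [0.0125 0.0365] long-axis yaw 0.0
scene 0.054 c [0.6205 0.0068] size [0.0349 0.0489] long-axis yaw 110.56
(380, 400, 3)
```

View pics/bev.png

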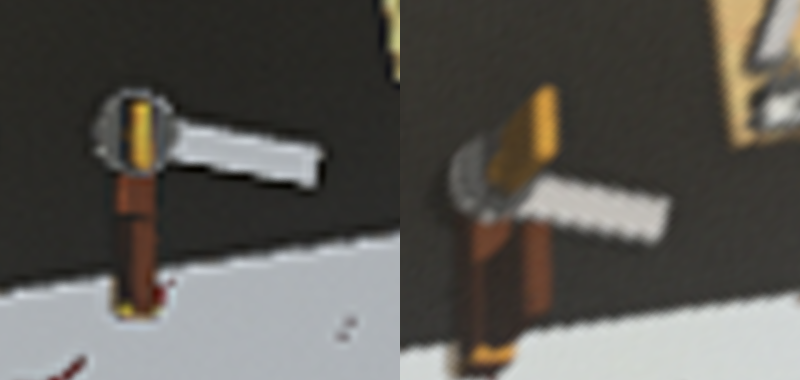

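The crop confirms the bevel: dark stock, brass bar and steel blade. The hub is at about (0.483, 0.010), the bar top at z≈0.054 in both views, the ridge centre at about (0.418, 0.010) and the stock yaw at about 180°. Moving in.

```bash
cat > n.py <<'E'
# usage: n.py x y z yaw : shift/turn (normalised) from the present measured pose
import sys, numpy as np
from scipy.spatial.transform import Rotation as Ro
from cell import readout
s=readout.get_state(); R=Ro.from_euler('xyz',s["eef_rot"]); p=np.array(s["tool_pos"])
def need(x,y,z,yaw):
    T=Ro.from_euler('xyz',[np.pi,0,yaw])
    return (R.inv().apply(np.array([x,y,z])-p)/.15).round(4),((R.inv()*T).as_rotvec()/(2*np.pi)).round(4)
if __name__=="__main__":
    print("t",round(s["clock"],2),"p",p.round(4),"rpy",s["eef_rot"].round(4),"F",s["wrist_force"].round(2),"M",s["moment"].round(3),"w",round(s["width"],4))
    if len(sys.argv)>4: print(*need(*map(float,sys.argv[1:5])))
E
python3 -m jog '[[-0.3,[-0.3,-0.75,0],[0,0,0]],[-0.3,[-0.3,-0.75,0],[0,0,0]],[-0.3,[-0.3,-0.75,0],[0,0,0]]]' 30
python3 -m jog '[[-0.3,[-0.3,-0.75,0],[0,0,0]],[-0.3,[-0.3,-0.75,0],[0,0,0]],[-0.3,[-0.3,-0.75,0],[0,0,0]]]'
python3 -m jog '[[-0.3,[-0.3,-0.75,0],[0,0,0]],[-0.3,[-0.3,-0.75,0],[0,0,0]],[-0.3,[-0.3,-0.75,0],[0,0,0]]]'
python3 -m jog '[[-0.3,[-0.93,-0.2,0.2],[0,0,0]],[-0.3,[-0.93,-0.2,0.2],[0,0,0]],[-0.3,[-0.93,-0.2,0.2],[0,0,0]],[-0.3,[-0.93,-0.2,0.2],[0,0,0]]]'
python3 -m jog '[[-0.3,[-0.93,-0.2,0.2],[0,0,0]],[-0.3,[-0.93,-0.2,0.2],[0,0,0]],[-0.3,[-0.93,-0.2,0.2],[0,0,0]],[-0.3,[-0.93,-0.2,0.2],[0,0,0]]]'
python3 -m jog '[[-0.3,[-0.8,-0.15,0.3],[0,0,0.038]],[-0.3,[-0.8,-0.15,0.3],[0,0,0.038]],[-0.3,[-0.8,-0.15,0.3],[0,0,0.038]],[-0.3,[-0.8,-0.15,0.3],[0,0,0.038]]]'
python3 n.py 0.424 0.010 0.10 -1.571
```

```text
clock: 0.4
tool_pos: [0.2567, -0.558, 0.231]
eef_rot: [-3.139, 0.001, -1.328]
wrist_force: [1.0, -0.7, -0.5]
width: 0.0552
clock: 0.7
tool_pos: [0.3553, -0.4871, 0.231]
eef_rot: [-3.14, 0.001, -1.327]
wrist_force: [-0.2, 0.3, -0.4]
width: 0.0555
clock: 1.0
tool_pos: [0.4536, -0.4164, 0.2309]
eef_rot: [-3.14, 0.002, -1.327]
wrist_force: [0.0, 0.4, 0.5]
width: 0.0555
clock: 1.4
tool_pos: [0.4458, -0.2714, 0.1999]
eef_rot: [3.14, 0.003, -1.325]
wrist_force: [0.1, -0.0, 0.3]
width: 0.0556
clock: 1.8
tool_pos: [0.4413, -0.1298, 0.1702]
eef_rot: [3.14, 0.002, -1.326]
wrist_force: [0.9, -1.1, -0.2]
width: 0.0552
clock: 2.2
tool_pos: [0.4342, -0.0098, 0.125]
eef_rot: [3.139, 0.001, -1.566]
wrist_force: [1.3, -0.7, -0.5]
width: 0.0559
t 2.2 p [ 0.4342 -0.0098  0.125 ] rpy [ 3.1393e+00  1.1000e-03 -1.5659e+00] F [ 1.3  -0.68 -0.48] M [-0.012  0.012 -0.045] w 0.0559
[-0.1323  0.0673  0.1668] [0.0004 0.0002 0.0008]
```

```bash
python3 -m jog '[[-0.3,[-0.13,0.065,0.17],[0,0,0]],[-0.3,[-0.13,0.065,0.17],[0,0,0]],[-0.3,[-0.13,0.065,0.5],[0,0,0]],[-0.3,[-0.13,0.065,0.5],[0,0,0]],[-0.3,[-0.13,0.065,0.69],[0,0,0]],[-0.3,[-0.13,0.065,0.69],[0,0,0]]]'
python3 - <<'E'
from h import *
for n in("top","scene"):
    im=capture(n); cv2.imwrite(f"pics/{n}1.png",im)
a=[ortho(n,cv2.imread(f"pics/{n}1.png"),.03,.36,.55,-.12,.08,2000) for n in("top","scene")]
cv2.imwrite("pics/g1.png",np.hstack(a))
E
python3 n.py 0.424 0.010 0.021 -1.571
```

```text
clock: 2.8
tool_pos: [0.4246, 0.0048, 0.0219]
eef_rot: [3.138, 0.0, -1.573]
wrist_force: [-0.1, 1.0, 0.6]
width: 0.0555
t 2.9 p [0.4262 0.0052 0.0241] rpy [ 3.1413e+00  1.0000e-04 -1.5723e+00] F [-0.98  0.43  0.28] M [-0.012 -0.065  0.025] w 0.0556
[-0.0319  0.0148  0.0205] [ 0.      0.     -0.0002]
```

View pics/g1.png

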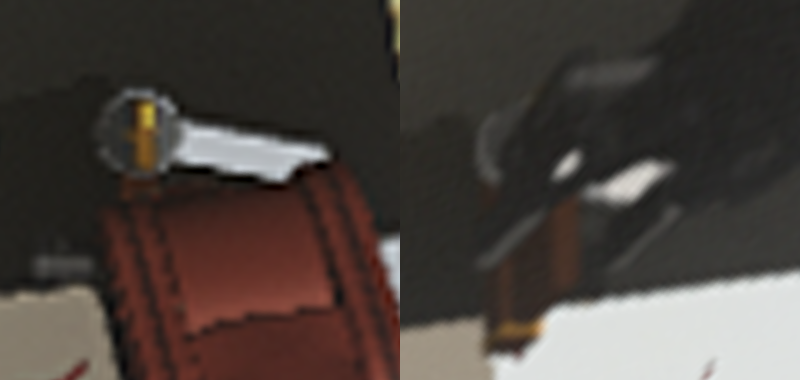

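The view shows the fingers straddling the ridge, with the bar and blade clear. Closing and lifting a little.

```bash
python3 -m jog '[[-0.3,[-0.025,0.01,0.015],[0,0,0]],[1,[-0.025,0.01,0.015],[0,0,0]],[1,[-0.025,0.01,0.015],[0,0,0]],[1,[-0.025,0.01,0.015],[0,0,0]],[1,[-0.025,0.01,0.015],[0,0,0]],[1,[-0.025,0.01,0.015],[0,0,0]]]' 60
python3 n.py
python3 -m jog '[[1,[0,0,-0.15],[0,0,0]],[1,[0,0,-0.35],[0,0,0]],[1,[0,0,-0.35],[0,0,0]],[1,[0,0,-0.35],[0,0,0]]]'
python3 n.py 0.44 -0.10 0.075 -1.2
```

```text
clock: 3.5
tool_pos: [0.4246, 0.0094, 0.0213]
eef_rot: [-3.141, -0.0, -1.572]
wrist_force: [-1.8, -0.9, 6.7]
width: 0.013
t 3.5 p [0.4246 0.0094 0.0213] rpy [-3.1411e+00 -3.0000e-04 -1.5716e+00] F [-1.84 -0.92  6.71] M [0.037 0.471 0.132] w 0.013
clock: 3.9
tool_pos: [0.4242, 0.0092, 0.073]
eef_rot: [-3.141, -0.0, -1.572]
wrist_force: [-1.1, 0.3, -5.3]
width: 0.0129
t 3.9 p [0.4242 0.0092 0.073 ] rpy [-3.1410e+00 -5.0000e-04 -1.5721e+00] F [-1.07  0.33 -5.33] M [-0.077  0.132 -0.009] w 0.0129
[ 0.7281 -0.1061 -0.0129] [-0.0001 -0.0001 -0.0592]
```

```bash
python3 -m jog '[[1,[0.9,-0.5,0],[0,0,-0.13]],[1,[0.9,-0.5,0],[0,0,-0.13]],[1,[0.9,-0.5,0],[0,0,-0.13]],[1,[0.9,-0.5,0],[0,0,-0.13]],[1,[0.9,-0.5,0],[0,0,-0.13]],[1,[0.9,-0.5,0],[0,0,-0.13]]]'
python3 n.py 0.577 -0.2555 0.073 0.1475
```

```text
clock: 4.5
tool_pos: [0.4978, -0.1258, 0.0708]
eef_rot: [3.14, 0.004, -0.75]
wrist_force: [1.6, 0.0, -4.2]
width: 0.0128
t 4.5 p [ 0.4978 -0.1258  0.0708] rpy [ 3.1403  0.0035 -0.7502] F [ 1.64  0.01 -4.22] M [0.007 0.066 0.004] w 0.0128
[ 0.9754  0.2727 -0.0177] [-1.000e-04  6.000e-04 -1.429e-01]
```

```bash
python3 -m jog '[[1,[0.975,0.273,-0.02],[0,0,-0.143]],[1,[0.975,0.273,-0.02],[0,0,-0.143]],[1,[0.975,0.273,-0.02],[0,0,-0.143]],[1,[0.975,0.273,-0.02],[0,0,-0.143]],[1,[0.975,0.273,-0.02],[0,0,-0.143]],[1,[0.975,0.273,-0.02],[0,0,-0.143]],[1,[0.975,0.273,-0.02],[0,0,-0.143]],[1,[0.975,0.273,-0.02],[0,0,-0.143]]]'
python3 n.py 0.577 -0.2555 0.040 0.1475
python3 - <<'E'
from h import *
for n in("top","scene"):
    im=capture(n); cv2.imwrite(f"pics/{n}2.png",im)
a=[ortho(n,cv2.imread(f"pics/{n}2.png"),.03,.48,.70,-.34,-.10,1600) for n in("top","scene")]
cv2.imwrite("pics/g2.png",np.hstack(a))
E
```

```text
clock: 5.3
tool_pos: [0.5768, -0.2554, 0.0745]
eef_rot: [-3.14, 0.002, 0.139]
wrist_force: [-0.3, 0.3, -3.7]
width: 0.0128
t 5.3 p [ 0.5768 -0.2554  0.0745] rpy [-3.1401e+00  1.8000e-03  1.3900e-01] F [-0.29  0.3  -3.7 ] M [-0.067 -0.025 -0.006] w 0.0128
[0.0018 0.0015 0.2298] [-0.0002  0.0003 -0.0013]
```

View pics/g2.png

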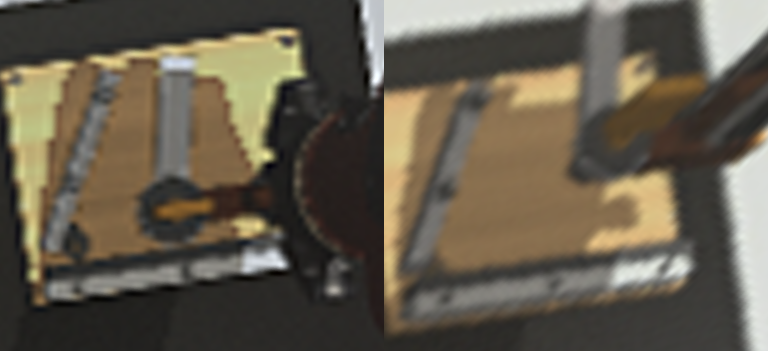

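The view shows the bevel over the sample board, its blade clear to the right of the arm and its stock parallel to the rail. Lowering with feel.

```bash
python3 -m jog '[[1,[0,0,0.16],[0,0,-0.0013]],[1,[0,0,0.28],[0,0,-0.0013]],[1,[0,0,0.3],[0,0,-0.0013]],[1,[0,0,0.3],[0,0,-0.0013]],[1,[0,0,0.3],[0,0,-0.0013]]]'; python3 n.py
python3 -m jog '[[1,[0,0,0.008],[0,0,0]],[1,[0,0,0.008],[0,0,0]],[1,[0,0,0.008],[0,0,0]]]'; python3 n.py 
python3 -m jog '[[1,[0,0,0.006],[0,0,0]],[1,[0,0,0.006],[0,0,0]],[1,[0,0,0.006],[0,0,0]]]'; python3 n.py
```

```text
clock: 5.9
tool_pos: [0.5781, -0.2557, 0.0318]
eef_rot: [3.141, -0.001, 0.151]
wrist_force: [0.4, -0.6, -3.7]
width: 0.0131
t 5.9 p [ 0.5781 -0.2557  0.0318] rpy [ 3.1412e+00 -8.0000e-04  1.5130e-01] F [ 0.42 -0.63 -3.7 ] M [0.011 0.037 0.001] w 0.0131
clock: 6.2
tool_pos: [0.5778, -0.2558, 0.0303]
eef_rot: [3.141, -0.0, 0.151]
wrist_force: [0.3, -0.4, -4.3]
width: 0.0127
t 6.2 p [ 0.5778 -0.2558  0.0303] rpy [ 3.1412e+00 -5.0000e-04  1.5150e-01] F [ 0.34 -0.38 -4.33] M [-0.081 -0.092  0.017] w 0.0127
clock: 6.5
tool_pos: [0.5776, -0.2556, 0.029]
eef_rot: [-3.142, 0.0, 0.152]
wrist_force: [-0.7, 0.2, -4.3]
width: 0.0132
t 6.5 p [ 0.5776 -0.2556  0.029 ] rpy [-3.1415  0.      0.1516] F [-0.69  0.18 -4.32] M [-0.054  0.007  0.045] w 0.0132
```

```bash
python3 -m jog '[[1,[0,0,0.007],[0,0,0.0006]],[1,[0,0,0.007],[0,0,0.0006]],[1,[0,0,0.007],[0,0,0.0006]]]'; python3 n.py
python3 -m jog '[[1,[0,0,0.006],[0,0,0]],[1,[0,0,0.006],[0,0,0]],[1,[0,0,0.006],[0,0,0]]]'; python3 n.py
```

```text
clock: 6.8
tool_pos: [0.5776, -0.2556, 0.0279]
eef_rot: [-3.141, 0.0, 0.148]
wrist_force: [0.8, -0.3, -3.7]
width: 0.0133
t 6.8 p [ 0.5776 -0.2556  0.0279] rpy [-3.1414e+00  1.0000e-04  1.4800e-01] F [ 0.76 -0.25 -3.73] M [-0.088 -0.017  0.011] w 0.0133
clock: 7.1
tool_pos: [0.5777, -0.2557, 0.0275]
eef_rot: [3.141, -0.0, 0.148]
wrist_force: [-2.4, 0.6, 2.5]
width: 0.0131
t 7.1 p [ 0.5777 -0.2557  0.0275] rpy [ 3.1413e+00 -3.0000e-04  1.4790e-01] F [-2.41  0.62  2.51] M [ 0.136  0.53  -0.053] w 0.0131
```

```bash
python3 -m jog '[[1,[-0.0,0,-0.003],[0,0,0]],[1,[-0.03,0,-0.003],[0,0,0]],[1,[-0.055,0,-0.003],[0,0,0]],[1,[-0.055,0,-0.003],[0,0,0]]]'; python3 n.py
python3 -m jog '[[1,[-0.008,0,0],[0,0,0]],[1,[-0.008,0,0],[0,0,0]]]'; python3 n.py
python3 -m jog '[[1,[-0.008,0,0],[0,0,0]],[1,[-0.008,0,0],[0,0,0]]]'; python3 n.py
```

```text
clock: 7.5
tool_pos: [0.5688, -0.2571, 0.0274]
eef_rot: [-3.142, 0.0, 0.148]
wrist_force: [-1.3, -0.9, -1.5]
width: 0.0128
t 7.5 p [ 0.5688 -0.2571  0.0274] rpy [-3.1416e+00  4.0000e-04  1.4750e-01] F [-1.3  -0.86 -1.52] M [ 0.172  0.279 -0.069] w 0.0128
clock: 7.7
tool_pos: [0.568, -0.2572, 0.0274]
eef_rot: [-3.142, 0.0, 0.148]
wrist_force: [-0.6, -0.3, -2.2]
width: 0.013
t 7.7 p [ 0.568  -0.2572  0.0274] rpy [-3.1416e+00  3.0000e-04  1.4770e-01] F [-0.61 -0.3  -2.19] M [ 0.061  0.094 -0.062] w 0.013
clock: 7.9
tool_pos: [0.567, -0.2573, 0.0275]
eef_rot: [-3.142, -0.0, 0.148]
wrist_force: [0.5, 0.0, -2.8]
width: 0.0127
t 7.9 p [ 0.567  -0.2573  0.0275] rpy [-3.1416 -0.      0.1478] F [ 0.48  0.   -2.78] M [ 0.035 -0.113 -0.009] w 0.0127
```

```bash
python3 -m jog '[[1,[-0.008,0,0],[0,0,0]],[1,[-0.008,0,0],[0,0,0]]]'; python3 n.py
python3 -m jog '[[1,[-0.007,0,0],[0,0,0]],[1,[-0.007,0,0],[0,0,0]]]'; python3 n.py
```

```text
clock: 8.1
tool_pos: [0.5658, -0.2573, 0.0274]
eef_rot: [-3.141, 0.0, 0.148]
wrist_force: [0.6, -0.0, -2.3]
width: 0.013
t 8.1 p [ 0.5658 -0.2573  0.0274] rpy [-3.1415e+00  1.0000e-04  1.4790e-01] F [ 0.62 -0.01 -2.29] M [ 0.038 -0.098 -0.039] w 0.013
clock: 8.3
tool_pos: [0.5647, -0.2575, 0.0274]
eef_rot: [-3.141, 0.0, 0.148]
wrist_force: [-0.3, 0.3, -3.0]
width: 0.013
t 8.3 p [ 0.5647 -0.2575  0.0274] rpy [-3.1415e+00  2.0000e-04  1.4790e-01] F [-0.31  0.27 -3.04] M [ 0.077 -0.028 -0.035] w 0.013
```

```bash
python3 -m jog '[[1,[-0.007,0,0],[0,0,0]],[1,[-0.007,0,0],[0,0,0]]]'; python3 n.py
```

```text
clock: 8.5
tool_pos: [0.5638, -0.2577, 0.0275]
eef_rot: [-3.142, -0.0, 0.148]
wrist_force: [0.9, 0.5, -3.2]
width: 0.013
t 8.5 p [ 0.5638 -0.2577  0.0275] rpy [-3.1415e+00 -2.0000e-04  1.4780e-01] F [ 0.89  0.48 -3.19] M [ 0.005 -0.186 -0.05 ] w 0.013
```

```bash
python3 -m jog '[[1,[-0.007,0,0],[0,0,0]],[1,[-0.007,0,0],[0,0,0]]]'; python3 n.py;python3 -m jog '[[1,[-0.005,0,0],[0,0,0]],[1,[-0.005,0,0],[0,0,0]]]'; python3 n.py
```

```text
clock: 8.7
tool_pos: [0.5635, -0.2577, 0.0277]
eef_rot: [3.141, -0.002, 0.148]
wrist_force: [5.2, 1.4, -6.3]
width: 0.0131
t 8.7 p [ 0.5635 -0.2577  0.0277] rpy [ 3.1415e+00 -1.7000e-03  1.4790e-01] F [ 5.24  1.37 -6.31] M [ 0.02  -1.233 -0.313] w 0.0131
clock: 8.9
tool_pos: [0.5634, -0.2577, 0.0277]
eef_rot: [3.141, -0.003, 0.148]
wrist_force: [7.8, 0.3, -7.5]
width: 0.013
t 8.9 p [ 0.5634 -0.2577  0.0277] rpy [ 3.1413e+00 -2.8000e-03  1.4800e-01] F [ 7.81  0.31 -7.53] M [-0.066 -1.776 -0.366] w 0.013
```

```bash
python3 -m jog '[[1,[-0.005,0,0],[0,0,0]],[1,[-0.005,0,0],[0,0,0]]]'; python3 n.py
```

```text
clock: 9.1
tool_pos: [0.5633, -0.2577, 0.0279]
eef_rot: [3.141, -0.004, 0.148]
wrist_force: [8.6, 1.1, -8.2]
width: 0.0129
t 9.1 p [ 0.5633 -0.2577  0.0279] rpy [ 3.1412 -0.004   0.1481] F [ 8.57  1.13 -8.23] M [-0.119 -2.273 -0.42 ] w 0.0129
```

```bash
python3 -m jog '[[1,[0.007,0,0],[0,0,0.0008]],[1,[0.007,0,0],[0,0,0.0008]],[1,[0.007,0,0],[0,0,0.0008]]]'; python3 n.py;python3 -m jog '[[1,[0,0,0],[0,0,0.0008]],[1,[0,0,0],[0,0,0.0008]]]'; python3 n.py
```

```text
clock: 9.4
tool_pos: [0.5633, -0.2577, 0.0277]
eef_rot: [3.141, -0.002, 0.143]
wrist_force: [6.0, 0.6, -6.0]
width: 0.013
t 9.4 p [ 0.5633 -0.2577  0.0277] rpy [ 3.1414e+00 -1.9000e-03  1.4320e-01] F [ 6.03  0.62 -6.03] M [ 0.021 -1.397 -0.218] w 0.013
clock: 9.6
tool_pos: [0.5633, -0.2577, 0.0277]
eef_rot: [3.141, -0.002, 0.138]
wrist_force: [5.6, 0.6, -6.6]
width: 0.0129
t 9.6 p [ 0.5633 -0.2577  0.0277] rpy [ 3.1413e+00 -1.9000e-03  1.3840e-01] F [ 5.59  0.59 -6.56] M [-0.026 -1.375 -0.017] w 0.0129
```

```bash
python3 -m jog '[[1,[0.006,0,0.001],[0,0,0]],[1,[0.006,0,0.001],[0,0,0]]]'; python3 n.py;python3 -m jog '[[1,[0,-0.03,0],[0,0,0]],[1,[0,-0.08,0],[0,0,0]],[1,[0,-0.13,0],[0,0,0]],[1,[0,-0.16,0],[0,0,0]],[1,[0,-0.16,0],[0,0,0]]]'; python3 n.py
```

```text
clock: 9.8
tool_pos: [0.5634, -0.2578, 0.0275]
eef_rot: [3.141, -0.0, 0.138]
wrist_force: [3.1, -0.9, -2.7]
width: 0.0129
t 9.8 p [ 0.5634 -0.2578  0.0275] rpy [ 3.1415e+00 -2.0000e-04  1.3810e-01] F [ 3.13 -0.92 -2.75] M [ 0.008 -0.699  0.039] w 0.0129
clock: 10.3
tool_pos: [0.5598, -0.2331, 0.0274]
eef_rot: [-3.141, 0.0, 0.139]
wrist_force: [2.6, 1.6, -1.6]
width: 0.0126
t 10.3 p [ 0.5598 -0.2331  0.0274] rpy [-3.1412e+00  2.0000e-04  1.3870e-01] F [ 2.64  1.59 -1.62] M [ 0.214 -0.486 -0.03 ] w 0.0126
```

```bash
python3 -m jog '[[1,[0,-0.04,0],[0,0,0]],[1,[0,-0.08,0],[0,0,0]],[1,[0,-0.08,0],[0,0,0]]]'; python3 n.py;python3 -m jog '[[1,[0,-0.03,0],[0,0,0]],[1,[0,-0.03,0],[0,0,0]]]'; python3 n.py
```

```text
clock: 10.6
tool_pos: [0.5582, -0.2216, 0.0274]
eef_rot: [-3.141, 0.0, 0.138]
wrist_force: [3.2, 0.9, -1.1]
width: 0.0129
t 10.6 p [ 0.5582 -0.2216  0.0274] rpy [-3.1413e+00  2.0000e-04  1.3820e-01] F [ 3.17  0.92 -1.06] M [ 0.136 -0.498 -0.084] w 0.0129
clock: 10.8
tool_pos: [0.5576, -0.2177, 0.0275]
eef_rot: [3.141, -0.0, 0.138]
wrist_force: [2.1, -1.8, -0.1]
width: 0.013
t 10.8 p [ 0.5576 -0.2177  0.0275] rpy [ 3.1415 -0.      0.1378] F [ 2.12 -1.78 -0.08] M [-0.26  -0.487 -0.058] w 0.013
```

```bash
cat >> n.py <<'E'
    c,sn=np.cos(.1475),np.sin(.1475); F=s["wrist_force"]; print("  Fboard x,y: %.1f %.1f"%(c*F[0]+sn*F[1],-sn*F[0]+c*F[1]))
E
python3 -m jog '[[1,[0,-0.02,0],[0,0,0]],[1,[0,-0.02,0],[0,0,0]]]'; python3 n.py|grep -v jog;python3 -m jog '[[1,[0,-0.008,0],[0,0,0]],[1,[0,-0.008,0],[0,0,0]]]'; python3 n.py
```

```text
clock: 11.0
tool_pos: [0.5572, -0.2149, 0.0274]
eef_rot: [3.141, 0.0, 0.138]
wrist_force: [3.1, -2.8, 0.3]
width: 0.0128
t 11.0 p [ 0.5572 -0.2149  0.0274] rpy [3.1414 0.     0.1376] F [ 3.05 -2.81  0.28] M [-0.47  -0.451 -0.048] w 0.0128
  Fboard x,y: 2.6 -3.2
clock: 11.2
tool_pos: [0.5571, -0.2139, 0.0274]
eef_rot: [3.141, -0.0, 0.138]
wrist_force: [2.5, -4.4, 0.1]
width: 0.0129
t 11.2 p [ 0.5571 -0.2139  0.0274] rpy [ 3.1412 -0.      0.1376] F [ 2.52 -4.4   0.07] M [-0.802 -0.518 -0.067] w 0.0129
  Fboard x,y: 1.8 -4.7
```

```bash
python3 -m jog '[[1,[0,-0.007,0],[0,0,0]],[1,[0,-0.007,0],[0,0,0]]]'; python3 n.py
```

```text
clock: 11.4
tool_pos: [0.5569, -0.2128, 0.0274]
eef_rot: [3.141, 0.0, 0.138]
wrist_force: [1.0, -4.7, -0.2]
width: 0.0129
t 11.4 p [ 0.5569 -0.2128  0.0274] rpy [3.1413 0.     0.1376] F [ 1.05 -4.66 -0.22] M [-0.872 -0.434 -0.106] w 0.0129
  Fboard x,y: 0.4 -4.8
```

```bash
python3 -m jog '[[1,[-0.002,-0.007,0],[0,0,0]],[1,[-0.002,-0.007,0],[0,0,0]]]'; python3 n.py;python3 -m jog '[[1,[-0.001,-0.005,0],[0,0,0]],[1,[-0.001,-0.005,0],[0,0,0]]]'; python3 n.py
```

```text
clock: 11.6
tool_pos: [0.5567, -0.2117, 0.0274]
eef_rot: [3.141, -0.0, 0.138]
wrist_force: [2.7, -4.0, -1.2]
width: 0.0131
t 11.6 p [ 0.5567 -0.2117  0.0274] rpy [ 3.1413e+00 -5.0000e-04  1.3780e-01] F [ 2.67 -3.98 -1.18] M [-0.809 -0.594  0.018] w 0.0131
  Fboard x,y: 2.1 -4.3
clock: 11.8
tool_pos: [0.5565, -0.211, 0.0274]
eef_rot: [3.141, -0.001, 0.138]
wrist_force: [3.6, -4.2, 0.1]
width: 0.013
t 11.8 p [ 0.5565 -0.211   0.0274] rpy [ 3.1412e+00 -7.0000e-04  1.3790e-01] F [ 3.63 -4.17  0.11] M [-0.893 -0.721 -0.034] w 0.013
  Fboard x,y: 3.0 -4.7
```

```bash
python3 -m jog '[[1,[-0.001,-0.005,0],[0,0,0]],[1,[-0.001,-0.005,0],[0,0,0]]]'; python3 n.py
```

```text
clock: 12.0
tool_pos: [0.5564, -0.2103, 0.0275]
eef_rot: [3.141, -0.001, 0.138]
wrist_force: [4.3, -4.2, -1.7]
width: 0.0132
t 12.0 p [ 0.5564 -0.2103  0.0275] rpy [ 3.1412e+00 -9.0000e-04  1.3790e-01] F [ 4.3  -4.15 -1.72] M [-0.883 -0.901  0.041] w 0.0132
  Fboard x,y: 3.6 -4.7
```

```bash
python3 -m jog '[[1,[0,-0.006,0],[0,0,0]],[1,[0,-0.006,0],[0,0,0]]]'; python3 n.py;python3 -m jog '[[1,[0,-0.004,0],[0,0,0]],[1,[0,-0.004,0],[0,0,0]]]'; python3 n.py
```

```text
clock: 12.2
tool_pos: [0.5563, -0.2093, 0.0275]
eef_rot: [3.141, -0.001, 0.138]
wrist_force: [3.2, -4.3, -0.9]
width: 0.0132
t 12.2 p [ 0.5563 -0.2093  0.0275] rpy [ 3.1413e+00 -9.0000e-04  1.3790e-01] F [ 3.18 -4.33 -0.92] M [-0.883 -0.876 -0.017] w 0.0132
  Fboard x,y: 2.5 -4.8
clock: 12.4
tool_pos: [0.5562, -0.2088, 0.0275]
eef_rot: [3.141, -0.001, 0.138]
wrist_force: [2.4, -5.0, -0.9]
width: 0.0128
t 12.4 p [ 0.5562 -0.2088  0.0275] rpy [ 3.1412e+00 -9.0000e-04  1.3790e-01] F [ 2.42 -5.05 -0.91] M [-0.895 -0.915  0.044] w 0.0128
  Fboard x,y: 1.7 -5.3
```

```bash
python3 -m jog '[[1,[0,-0.004,0],[0,0,0]],[1,[0,-0.004,0],[0,0,0]]]'; python3 n.py
```

```text
clock: 12.6
tool_pos: [0.5562, -0.2087, 0.0275]
eef_rot: [3.141, -0.001, 0.138]
wrist_force: [4.0, -6.1, -1.5]
width: 0.0127
t 12.6 p [ 0.5562 -0.2087  0.0275] rpy [ 3.1407e+00 -1.1000e-03  1.3760e-01] F [ 4.05 -6.09 -1.55] M [-1.194 -1.005  0.055] w 0.0127
  Fboard x,y: 3.1 -6.6
```

```bash
python3 -m jog '[[1,[0,-0.004,0],[0,0,0]],[1,[0,-0.004,0],[0,0,0]]]'; python3 n.py
```

```text
clock: 12.8
tool_pos: [0.5562, -0.2087, 0.0275]
eef_rot: [3.14, -0.001, 0.137]
wrist_force: [4.6, -6.9, -1.8]
width: 0.013
t 12.8 p [ 0.5562 -0.2087  0.0275] rpy [ 3.140e+00 -1.300e-03  1.372e-01] F [ 4.64 -6.89 -1.8 ] M [-1.544 -1.09   0.131] w 0.013
  Fboard x,y: 3.6 -7.5
```

```bash
python3 -m jog '[[1,[0,-0.004,0],[0,0,0]],[1,[0,-0.004,0],[0,0,0]],[1,[0,-0.004,0],[0,0,0]]]'; python3 n.py
python3 - <<'E'
from h import *
for n in("top","scene"):
    im=capture(n); cv2.imwrite(f"pics/{n}3.png",im)
a=[ortho(n,cv2.imread(f"pics/{n}3.png"),.02,.48,.70,-.34,-.10,1600) for n in("top","scene")]
cv2.imwrite("pics/g3.png",np.hstack(a))
E
python3 n.py
```

```text
clock: 13.1
tool_pos: [0.5562, -0.2086, 0.0276]
eef_rot: [3.139, -0.002, 0.137]
wrist_force: [5.1, -8.7, -2.8]
width: 0.013
t 13.1 p [ 0.5562 -0.2086  0.0276] rpy [ 3.1395e+00 -1.5000e-03  1.3690e-01] F [ 5.06 -8.74 -2.85] M [-1.807 -1.189  0.093] w 0.013
  Fboard x,y: 3.7 -9.4
t 13.2 p [ 0.5562 -0.2086  0.0276] rpy [ 3.1394e+00 -1.6000e-03  1.3690e-01] F [ 5.35 -8.22 -2.63] M [-1.829 -1.17   0.094] w 0.0128
  Fboard x,y: 4.1 -8.9
```

View pics/g3.png

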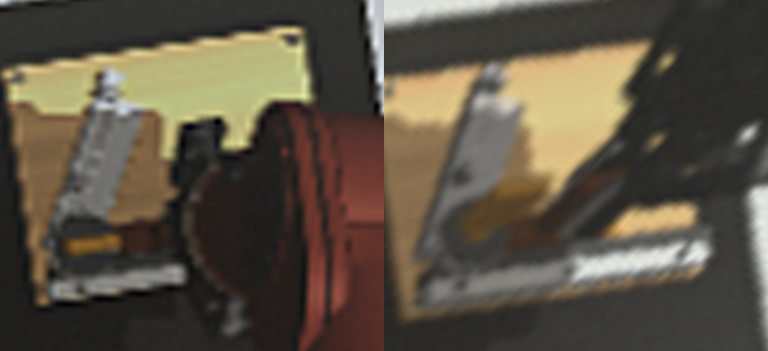

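The view shows the blade flush on the arm and the stock on the strip, with about 9 N along the rail. Releasing, then moving to the bar.

```bash
python3 -m jog '[[0.3,[0,0,0],[0,0,0]],[0.2,[0,0,0],[0,0,0]],[0.2,[0,0,-0.1],[0,0,0]],[0.2,[0,0,-0.37],[0,0,0]],[0.2,[0,0,-0.37],[0,0,0]],[0.2,[0,0,-0.37],[0,0,0]]]'; python3 n.py 0.5475 -0.1502 0.083 0.1475
```

```text
clock: 13.8
tool_pos: [0.5563, -0.2066, 0.0847]
eef_rot: [3.14, -0.002, 0.138]
wrist_force: [-0.1, 0.9, -1.0]
width: 0.0342
t 13.8 p [ 0.5563 -0.2066  0.0847] rpy [ 3.1404e+00 -2.1000e-03  1.3830e-01] F [-0.11  0.92 -0.96] M [ 0.018  0.017 -0.047] w 0.0342
[-0.0064 -0.3804  0.0109] [ 0.0002 -0.0003 -0.0015]
  Fboard x,y: 0.0 0.9
```

```bash
python3 -m jog '[[0.3,[-0.006,-0.38,0],[0,0,-0.0015]],[0.3,[-0.006,-0.38,0],[0,0,-0.0015]],[0.3,[-0.006,-0.38,0],[0,0,-0.0015]]]'; python3 n.py 0.5475 -0.1502 0.043 0.1475
python3 - <<'E'
from h import *
for n in("top","scene"):
    im=capture(n); cv2.imwrite(f"pics/{n}4.png",im)
a=[ortho(n,cv2.imread(f"pics/{n}4.png"),.06 if n=="scene" else .02,.48,.70,-.34,-.10,1600) for n in("top","scene")]
cv2.imwrite("pics/g4.png",np.hstack(a))
E
```

```text
clock: 14.1
tool_pos: [0.5463, -0.1478, 0.0826]
eef_rot: [-3.141, 0.001, 0.151]
wrist_force: [0.5, -0.6, -0.0]
width: 0.0298
t 14.1 p [ 0.5463 -0.1478  0.0826] rpy [-3.1406e+00  1.0000e-03  1.5130e-01] F [ 0.5  -0.65 -0.02] M [-0.069  0.014 -0.011] w 0.0298
[0.0061 0.0172 0.2637] [-0.0002  0.0002  0.0006]
  Fboard x,y: 0.4 -0.7
```

View pics/g4.png

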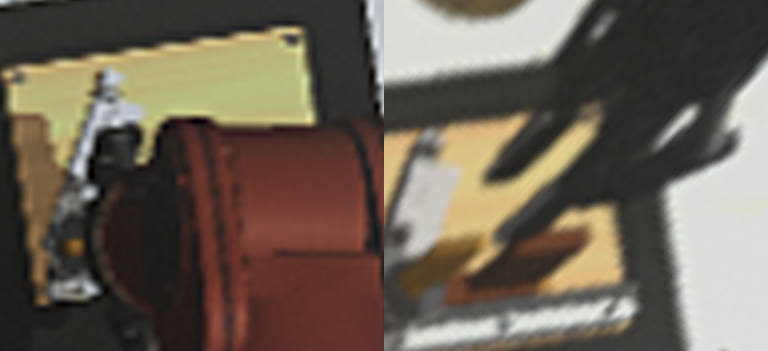

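The fingers stand above the bar (bar at about (435,265) in the right half), and the bevel is still flush in the corner. Descending onto the bar.

```bash
python3 -m jog '[[0.3,[0.006,0.017,0.06],[0,0,0.0006]],[0.3,[0.006,0.017,0.2],[0,0,0.0006]],[0.3,[0.006,0.017,0.264],[0,0,0.0006]],[0.3,[0.006,0.017,0.264],[0,0,0.0006]]]'; python3 n.py 0.5475 -0.1502 0.043 0.1475
```

```text
clock: 14.6
tool_pos: [0.5467, -0.1533, 0.0412]
eef_rot: [-3.14, 0.003, 0.142]
wrist_force: [0.1, 0.8, -0.6]
width: 0.0298
t 14.6 p [ 0.5467 -0.1533  0.0412] rpy [-3.1399e+00  3.1000e-03  1.4240e-01] F [ 0.14  0.79 -0.64] M [ 0.012 -0.04  -0.054] w 0.0298
[ 0.0084 -0.0196 -0.0122] [-0.0003  0.0005 -0.0008]
  Fboard x,y: 0.3 0.8
```

```bash
python3 -m jog '[[0.5,[0,0,0],[0,0,0]],[0.69,[0,0,0],[0,0,0]],[0.69,[0,0,0],[0,0,0]],[0.69,[0,0,0],[0,0,0]]]' 20; python3 n.py 0.5475 -0.1502 0.043 0.1475
```

```text
clock: 15.0
tool_pos: [0.5484, -0.1529, 0.0438]
eef_rot: [3.141, -0.001, 0.143]
wrist_force: [-0.6, 0.4, 0.1]
width: 0.0134
t 15.0 p [ 0.5484 -0.1529  0.0438] rpy [ 3.1411e+00 -8.0000e-04  1.4350e-01] F [-0.63  0.37  0.07] M [-0.055  0.039  0.017] w 0.0134
[-0.0034 -0.0189  0.0053] [ 0.0001 -0.0001 -0.0006]
  Fboard x,y: -0.6 0.5
```

```bash
python3 -m jog '[[0.69,[-0.003,-0.019,0.003],[0,0,0]],[0.69,[-0.003,-0.019,0.003],[0,0,0]],[0.69,[-0.003,-0.019,0.003],[0,0,0.015]],[0.69,[-0.003,-0.019,0.003],[0,0,0.03]],[0.69,[-0.003,-0.019,0.003],[0,0,0.045]],[0.69,[-0.003,-0.019,0.003],[0,0,0.06]],[0.69,[-0.003,-0.019,0.003],[0,0,0.06]],[0.69,[-0.003,-0.019,0.003],[0,0,0.06]]]'; python3 n.py 0.5475 -0.1502 0.043 0.1475
```

```text
clock: 15.8
tool_pos: [0.5474, -0.1498, 0.0429]
eef_rot: [-3.141, -0.0, -0.23]
wrist_force: [1.0, -0.7, 0.2]
width: 0.0135
t 15.8 p [ 0.5474 -0.1498  0.0429] rpy [-3.1414e+00 -4.0000e-04 -2.3030e-01] F [ 0.98 -0.68  0.15] M [ 0.19  -0.295  0.041] w 0.0135
[ 0.001   0.0028 -0.0008] [-0.     -0.0001 -0.0601]
  Fboard x,y: 0.9 -0.8
```

```bash
python3 -m jog '[[0.69,[0,0,0],[0,0,0.015]],[0.69,[0,0,0],[0,0,0.03]],[0.69,[0,0,0],[0,0,0.045]],[0.69,[0,0,0],[0,0,0.06]],[0.69,[0,0,0],[0,0,0.075]],[0.69,[0,0,0],[0,0,0.09]],[0.69,[0,0,0],[0,0,0.105]],[0.69,[0,0,0],[0,0,0.12]],[0.69,[0,0,0],[0,0,0.13]],[0.69,[0,0,0],[0,0,0.13]]]'; python3 n.py 0.5475 -0.1502 0.043 -1.25
```

```text
clock: 16.8
tool_pos: [0.5475, -0.1498, 0.0429]
eef_rot: [-3.141, -0.0, -1.049]
wrist_force: [2.7, 0.7, -0.4]
width: 0.0136
t 16.8 p [ 0.5475 -0.1498  0.0429] rpy [-3.1411e+00 -2.0000e-04 -1.0487e+00] F [ 2.74  0.67 -0.43] M [ 0.19  -0.442  0.069] w 0.0136
[ 0.0023  0.0015 -0.0007] [-0.0001 -0.      0.032 ]
  Fboard x,y: 2.8 0.3
```

```bash
python3 -m jog '[[0.69,[0,0,0],[0,0,0.015]],[0.69,[0,0,0],[0,0,0.03]],[0.69,[0,0,0],[0,0,0.032]],[0.69,[0,0,0],[0,0,0.032]]]'; python3 n.py
python3 -m jog '[[0.69,[0,0,0],[0,0,0.008]],[0.69,[0,0,0],[0,0,0.008]]]'; python3 n.py
```

```text
clock: 17.2
tool_pos: [0.5475, -0.1499, 0.0429]
eef_rot: [-3.141, -0.0, -1.247]
wrist_force: [2.6, 1.6, -1.6]
width: 0.0131
t 17.2 p [ 0.5475 -0.1499  0.0429] rpy [-3.1411e+00 -1.0000e-04 -1.2471e+00] F [ 2.55  1.62 -1.61] M [ 0.303 -0.555  0.153] w 0.0131
  Fboard x,y: 2.8 1.2
clock: 17.4
tool_pos: [0.5474, -0.1499, 0.0429]
eef_rot: [-3.141, 0.0, -1.299]
wrist_force: [2.3, 1.5, -0.4]
width: 0.0135
t 17.4 p [ 0.5474 -0.1499  0.0429] rpy [-3.1412e+00  1.0000e-04 -1.2990e+00] F [ 2.29  1.49 -0.41] M [ 0.332 -0.529  0.121] w 0.0135
  Fboard x,y: 2.5 1.1
```

```bash
python3 -m jog '[[0.69,[0,0,0],[0,0,0.006]],[0.69,[0,0,0],[0,0,0.006]]]'; python3 n.py
```

```text
clock: 17.6
tool_pos: [0.5475, -0.1499, 0.0429]
eef_rot: [-3.141, 0.0, -1.337]
wrist_force: [3.1, 1.6, -0.6]
width: 0.0134
t 17.6 p [ 0.5475 -0.1499  0.0429] rpy [-3.1411  0.     -1.3366] F [ 3.06  1.58 -0.62] M [ 0.35  -0.572  0.127] w 0.0134
  Fboard x,y: 3.3 1.1
```

```bash
python3 -m jog '[[0.69,[0,0,0],[0,0,0.005]],[0.69,[0,0,0],[0,0,0.005]]]'; python3 n.py
python3 -m jog '[[0.69,[0,0,0],[0,0,0.003]],[0.69,[0,0,0],[0,0,0.003]]]'; python3 n.py
```

```text
clock: 17.8
tool_pos: [0.5474, -0.1499, 0.0429]
eef_rot: [-3.141, 0.0, -1.371]
wrist_force: [2.9, 2.3, 0.2]
width: 0.0133
t 17.8 p [ 0.5474 -0.1499  0.0429] rpy [-3.1412e+00  1.0000e-04 -1.3705e+00] F [2.85 2.27 0.17] M [ 0.445 -0.668  0.094] w 0.0133
  Fboard x,y: 3.2 1.8
clock: 18.0
tool_pos: [0.5474, -0.1499, 0.0429]
eef_rot: [-3.141, 0.0, -1.39]
wrist_force: [3.4, 2.4, 0.8]
width: 0.0135
t 18.0 p [ 0.5474 -0.1499  0.0429] rpy [-3.1412e+00  1.0000e-04 -1.3898e+00] F [3.42 2.36 0.76] M [ 0.482 -0.757  0.095] w 0.0135
  Fboard x,y: 3.7 1.8
```

```bash
python3 -m jog '[[0.69,[0,0,0],[0,0,0.003]],[0.69,[0,0,0],[0,0,0.003]]]'; python3 n.py
```

```text
clock: 18.2
tool_pos: [0.5474, -0.1499, 0.0429]
eef_rot: [-3.141, 0.0, -1.409]
wrist_force: [3.0, 2.3, 0.5]
width: 0.0134
t 18.2 p [ 0.5474 -0.1499  0.0429] rpy [-3.1412  0.     -1.4091] F [2.99 2.31 0.45] M [ 0.572 -0.695  0.116] w 0.0134
  Fboard x,y: 3.3 1.8
```

```bash
python3 -m jog '[[0.69,[0,0,0],[0,0,0.003]],[0.69,[0,0,0],[0,0,0.003]]]'; python3 n.py
python3 -m jog '[[0.69,[0,0,0],[0,0,0.002]],[0.69,[0,0,0],[0,0,0.002]]]'; python3 n.py
```

```text
clock: 18.4
tool_pos: [0.5474, -0.15, 0.0429]
eef_rot: [-3.141, 0.0, -1.428]
wrist_force: [4.2, 2.7, 0.9]
width: 0.0134
t 18.4 p [ 0.5474 -0.15    0.0429] rpy [-3.1413e+00  1.0000e-04 -1.4281e+00] F [4.16 2.69 0.89] M [ 0.602 -0.848  0.201] w 0.0134
  Fboard x,y: 4.5 2.0
clock: 18.6
tool_pos: [0.5474, -0.15, 0.0429]
eef_rot: [-3.141, 0.0, -1.44]
wrist_force: [4.2, 3.0, 1.3]
width: 0.0134
t 18.6 p [ 0.5474 -0.15    0.0429] rpy [-3.1413  0.     -1.4402] F [4.21 3.   1.33] M [ 0.67  -0.971  0.282] w 0.0134
  Fboard x,y: 4.6 2.4
```

Mz rises from about 0.1 to 0.28, so the bar is at its end stop. Backing off within the slack, lifting, and checking.

```bash
python3 -m jog '[[0.69,[0,0,0],[0,0,-0.012]],[0.6,[0,0,0],[0,0,-0.012]],[0.6,[0,0,-0.1],[0,0,-0.012]],[0.6,[0,0,-0.3],[0,0,-0.012]],[0.6,[0,0,-0.36],[0,0,-0.012]],[0.6,[0,0,-0.36],[0,0,-0.012]]]'; python3 n.py 0.5565 -0.2086 0.095 0.1475
```

```text
clock: 19.2
tool_pos: [0.5482, -0.1507, 0.099]
eef_rot: [-3.139, -0.002, -1.366]
wrist_force: [0.3, -0.3, -0.2]
width: 0.0171
t 19.2 p [ 0.5482 -0.1507  0.099 ] rpy [-3.1389e+00 -1.9000e-03 -1.3661e+00] F [ 0.27 -0.31 -0.24] M [-0.025  0.032  0.022] w 0.0171
[0.3892 0.0242 0.0277] [-1.000e-04 -6.000e-04 -2.409e-01]
  Fboard x,y: 0.2 -0.3
```

```bash
python3 -m jog '[[0.2,[0.1,0.006,0],[0,0,-0.24]],[0.2,[0.2,0.012,0],[0,0,-0.24]],[0.2,[0.39,0.024,0],[0,0,-0.24]],[0.2,[0.39,0.024,0],[0,0,-0.24]],[0.2,[0.39,0.024,0],[0,0,-0.24]],[0.2,[0.39,0.024,0],[0,0,-0.24]],[0.2,[0.39,0.024,0],[0,0,-0.24]],[0.2,[0.39,0.024,0],[0,0,-0.24]],[0.2,[0.39,0.024,0],[0,0,-0.24]],[0.2,[0.39,0.024,0],[0,0,-0.24]],[0.2,[0.39,0.024,0],[0,0,-0.24]],[0.2,[0.39,0.024,0],[0,0,-0.24]]]'; python3 n.py 0.5565 -0.2086 0.0278 0.1475
python3 - <<'E'
from h import *
for n in("top","scene"):
    im=capture(n); cv2.imwrite(f"pics/{n}5.png",im)
a=[ortho(n,cv2.imread(f"pics/{n}5.png"),.03,.48,.70,-.34,-.10,1600) for n in("top","scene")]
cv2.imwrite("pics/g5.png",np.hstack(a))
E
```

```text
clock: 20.4
tool_pos: [0.5551, -0.2081, 0.0961]
eef_rot: [-3.141, 0.001, 0.139]
wrist_force: [0.8, 0.5, 0.6]
width: 0.0339
t 20.4 p [ 0.5551 -0.2081  0.0961] rpy [-3.1409e+00  1.1000e-03  1.3880e-01] F [0.77 0.52 0.58] M [-0.032  0.017 -0.01 ] w 0.0339
[0.0093 0.0048 0.4552] [-0.0001  0.0002 -0.0014]
  Fboard x,y: 0.8 0.4
```

View pics/g5.png

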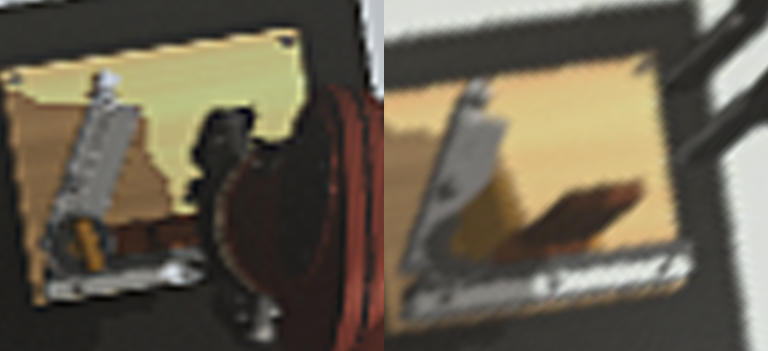

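The bar stands across the stock at (90,245) in the left half, and the blade is still flush on the arm. Regrasping the ridge.

```bash
python3 -m jog '[[0.2,[0.009,0.005,0.1],[0,0,-0.001]],[0.2,[0.009,0.005,0.3],[0,0,-0.001]],[0.2,[0.009,0.005,0.43],[0,0,-0.001]],[0.2,[0.009,0.005,0.45],[0,0,-0.001]],[0.2,[0.009,0.005,0.45],[0,0,-0.001]],[0.2,[0.009,0.005,0.45],[0,0,-0.001]]]'; python3 n.py 0.5562 -0.2086 0.0276 0.147
```

```text
clock: 21.1
tool_pos: [0.5578, -0.2086, 0.03]
eef_rot: [3.141, -0.001, 0.15]
wrist_force: [0.6, 0.1, -0.7]
width: 0.0344
t 21.1 p [ 0.5578 -0.2086  0.03  ] rpy [ 3.1411e+00 -1.1000e-03  1.4960e-01] F [ 0.6   0.09 -0.72] M [-0.007 -0.014  0.043] w 0.0344
[-0.0105 -0.0018  0.0163] [ 0.0001 -0.0002  0.0004]
  Fboard x,y: 0.6 -0.0
```

```bash
python3 -m jog '[[0.2,[-0.01,0,0.01],[0,0,0.0004]],[0.2,[-0.01,0,0.01],[0,0,0.0004]],[1,[-0.01,0,0.01],[0,0,0.0004]],[1,[-0.01,0,0.01],[0,0,0.0004]],[1,[-0.01,0,0.01],[0,0,0.0004]],[1,[-0.01,0,0.01],[0,0,0.0004]],[1,[-0.01,0,0.01],[0,0,0.0004]]]' 60; python3 n.py
python3 -m jog '[[1,[0.005,0.03,-0.003],[0,0,0]],[1,[0.02,0.06,-0.01],[0,0,0]],[1,[0.02,0.06,-0.15],[0,0,0]],[1,[0.02,0.06,-0.35],[0,0,0]],[1,[0.02,0.06,-0.35],[0,0,0]],[1,[0.02,0.06,-0.35],[0,0,0]]]'; python3 n.py
```

```text
clock: 21.8
tool_pos: [0.5563, -0.209, 0.0284]
eef_rot: [3.141, -0.001, 0.147]
wrist_force: [1.4, -0.4, 6.1]
width: 0.013
t 21.8 p [ 0.5563 -0.209   0.0284] rpy [ 3.141e+00 -1.200e-03  1.472e-01] F [ 1.37 -0.44  6.09] M [ 0.025 -0.32  -0.021] w 0.013
  Fboard x,y: 1.3 -0.6
clock: 22.4
tool_pos: [0.5594, -0.2177, 0.0796]
eef_rot: [3.141, 0.001, 0.147]
wrist_force: [0.1, -0.9, -4.8]
width: 0.013
t 22.4 p [ 0.5594 -0.2177  0.0796] rpy [3.1415e+00 7.0000e-04 1.4680e-01] F [ 0.09 -0.89 -4.78] M [-0.06   0.049  0.059] w 0.013
  Fboard x,y: -0.0 -0.9
```

```bash
python3 -m jog '[[1,[0.01,-0.3,0],[0,0,0]],[1,[0.01,-0.6,0],[0,0,0]],[1,[0.01,-0.85,0],[0,0,0]],[1,[0.01,-0.85,0],[0,0,0]]]'
python3 -m jog '[[1,[0.01,-0.3,0],[0,0,0]],[1,[0.01,-0.6,0],[0,0,0]],[1,[0.01,-0.85,0],[0,0,0]],[1,[0.01,-0.85,0],[0,0,0]]]'
python3 n.py 0.5138 0.1139 0.079 0.147
```

```text
clock: 22.8
tool_pos: [0.5408, -0.0842, 0.0786]
eef_rot: [-3.138, 0.003, 0.155]
wrist_force: [-0.3, -0.4, -3.9]
width: 0.0129
clock: 23.2
tool_pos: [0.5233, 0.0415, 0.079]
eef_rot: [-3.139, 0.002, 0.155]
wrist_force: [0.1, -0.7, -4.7]
width: 0.013
t 23.2 p [0.5233 0.0415 0.079 ] rpy [-3.1387e+00  2.0000e-03  1.5520e-01] F [ 0.07 -0.67 -4.67] M [-0.079  0.023  0.01 ] w 0.013
[ 0.0119 -0.487   0.0014] [-0.0005  0.0003  0.0013]
  Fboard x,y: -0.0 -0.7
```

```bash
python3 -m jog '[[1,[0.012,-0.3,0],[0,0,0]],[1,[0.012,-0.487,0],[0,0,0]],[1,[0.012,-0.487,0],[0,0,0]],[1,[0.012,-0.487,0],[0,0,0]],[1,[0.012,-0.487,0],[0,0,0]]]'
python3 n.py 0.5138 0.1139 0.036 0.147
python3 - <<'E'
from h import *
for n in("top","scene"):
    im=capture(n); cv2.imwrite(f"pics/{n}6.png",im)
a=[ortho(n,cv2.imread(f"pics/{n}6.png"),z,.42,.64,.06,.30,1600) for n,z in(("top",.03),("scene",.02))]
cv2.imwrite("pics/g6.png",np.hstack(a))
E
```

```text
clock: 23.7
tool_pos: [0.5162, 0.1063, 0.0793]
eef_rot: [3.141, 0.002, 0.146]
wrist_force: [0.4, 0.2, -3.8]
width: 0.0129
t 23.7 p [0.5162 0.1063 0.0793] rpy [3.141e+00 1.800e-03 1.459e-01] F [ 0.38  0.2  -3.81] M [-0.092 -0.033  0.018] w 0.0129
[-0.0078 -0.0528  0.2884] [ 0.0001  0.0003 -0.0002]
  Fboard x,y: 0.4 0.1
```

View pics/g6.png

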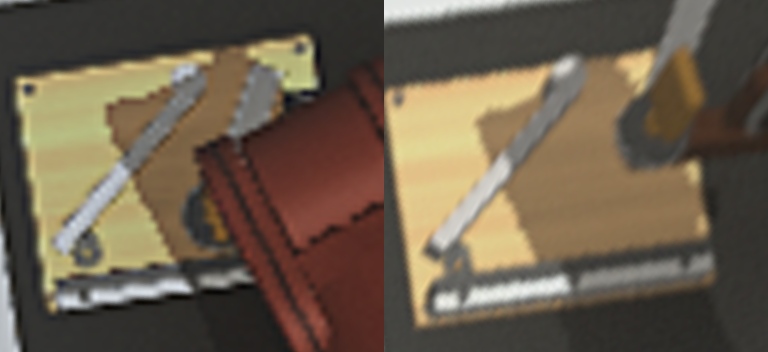

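The view shows the bevel over the jig, its blade tip at (260,75) right of the fence end (190,75), so it is clear. Lowering.

```bash
python3 -m jog '[[1,[-0.005,-0.02,0.1],[0,0,0]],[1,[-0.005,-0.02,0.22],[0,0,0]],[1,[-0.005,-0.02,0.31],[0,0,0]],[1,[-0.005,-0.02,0.31],[0,0,0]],[1,[-0.005,-0.02,0.31],[0,0,0]]]'; python3 n.py
python3 -m jog '[[1,[0,0,0.01],[0,0,0]],[1,[0,0,0.01],[0,0,0]],[1,[0,0,0.01],[0,0,0]]]'; python3 n.py
```

```text
clock: 24.3
tool_pos: [0.5151, 0.1108, 0.0335]
eef_rot: [-3.141, 0.001, 0.147]
wrist_force: [-0.1, -0.4, -4.2]
width: 0.0124
t 24.3 p [0.5151 0.1108 0.0335] rpy [-3.1413e+00  9.0000e-04  1.4730e-01] F [-0.11 -0.45 -4.22] M [-0.099 -0.008  0.017] w 0.0124
  Fboard x,y: -0.2 -0.4
clock: 24.6
tool_pos: [0.5157, 0.1108, 0.0328]
eef_rot: [3.141, -0.001, 0.147]
wrist_force: [0.0, 0.0, -3.5]
width: 0.0126
t 24.6 p [0.5157 0.1108 0.0328] rpy [ 3.1415e+00 -9.0000e-04  1.4720e-01] F [ 0.01  0.03 -3.48] M [-0.044 -0.01  -0.014] w 0.0126
  Fboard x,y: 0.0 0.0
```

```bash
python3 -m jog '[[1,[0,0,0.017],[0,0,0]],[1,[0,0,0.017],[0,0,0]],[1,[0,0,0.017],[0,0,0]]]'; python3 n.py
python3 -m jog '[[1,[0,0,0.006],[0,0,0]],[1,[0,0,0.006],[0,0,0]],[1,[0,0,0.006],[0,0,0]]]'; python3 n.py
```

```text
clock: 24.9
tool_pos: [0.5153, 0.1108, 0.0297]
eef_rot: [-3.142, 0.0, 0.147]
wrist_force: [-0.5, -0.4, -3.9]
width: 0.013
t 24.9 p [0.5153 0.1108 0.0297] rpy [-3.1415e+00  1.0000e-04  1.4730e-01] F [-0.46 -0.43 -3.86] M [-0.059  0.024 -0.069] w 0.013
  Fboard x,y: -0.5 -0.4
clock: 25.2
tool_pos: [0.5153, 0.1108, 0.0288]
eef_rot: [-3.142, 0.0, 0.147]
wrist_force: [0.6, 0.5, -4.4]
width: 0.013
t 25.2 p [0.5153 0.1108 0.0288] rpy [-3.1416  0.      0.1473] F [ 0.58  0.5  -4.42] M [-0.054 -0.014  0.019] w 0.013
  Fboard x,y: 0.6 0.4
```

```bash
python3 -m jog '[[1,[0,0,0.004],[0,0,0]],[1,[0,0,0.004],[0,0,0]],[1,[0,0,0.004],[0,0,0]]]'; python3 n.py
python3 -m jog '[[1,[-0.02,0,0],[0,0,0]],[1,[-0.035,0,0],[0,0,0]],[1,[-0.035,0,0],[0,0,0]]]'; python3 n.py
```

```text
clock: 25.5
tool_pos: [0.5154, 0.1108, 0.0284]
eef_rot: [-3.142, -0.0, 0.147]
wrist_force: [-0.5, -0.3, -1.6]
width: 0.0131
t 25.5 p [0.5154 0.1108 0.0284] rpy [-3.1416e+00 -2.0000e-04  1.4730e-01] F [-0.49 -0.3  -1.6 ] M [-0.128  0.095  0.035] w 0.0131
  Fboard x,y: -0.5 -0.2
clock: 25.8
tool_pos: [0.5099, 0.11, 0.0284]
eef_rot: [3.142, -0.0, 0.147]
wrist_force: [-0.8, 0.3, -1.5]
width: 0.0131
t 25.8 p [0.5099 0.11   0.0284] rpy [ 3.1415e+00 -1.0000e-04  1.4730e-01] F [-0.8   0.27 -1.46] M [ 0.025  0.156 -0.05 ] w 0.0131
  Fboard x,y: -0.8 0.4
```

```bash
python3 -m jog '[[1,[-0.018,0,0],[0,0,0]],[1,[-0.018,0,0],[0,0,0]]]'; python3 n.py
python3 -m jog '[[1,[-0.007,0,0],[0,0,0]],[1,[-0.007,0,0],[0,0,0]]]'; python3 n.py|tail -1
python3 -m jog '[[1,[-0.007,0,0],[0,0,0]],[1,[-0.007,0,0],[0,0,0]]]'; python3 n.py
```

```text
clock: 26.0
tool_pos: [0.5073, 0.1096, 0.0284]
eef_rot: [3.141, -0.0, 0.147]
wrist_force: [-1.0, 0.1, -0.4]
width: 0.0131
t 26.0 p [0.5073 0.1096 0.0284] rpy [ 3.1415e+00 -1.0000e-04  1.4730e-01] F [-0.98  0.07 -0.4 ] M [ 0.003  0.043 -0.012] w 0.0131
  Fboard x,y: -1.0 0.2
clock: 26.2
tool_pos: [0.5065, 0.1094, 0.0283]
eef_rot: [-3.142, -0.0, 0.147]
wrist_force: [1.1, -0.2, -1.0]
width: 0.0128
  Fboard x,y: 1.1 -0.4
clock: 26.4
tool_pos: [0.5055, 0.1093, 0.0283]
eef_rot: [-3.142, -0.0, 0.147]
wrist_force: [1.2, 0.2, 0.1]
width: 0.0128
t 26.4 p [0.5055 0.1093 0.0283] rpy [-3.1415e+00 -3.0000e-04  1.4720e-01] F [1.23 0.19 0.14] M [-0.017 -0.285 -0.042] w 0.0128
  Fboard x,y: 1.2 0.0
```

```bash
python3 -m jog '[[1,[-0.007,0,0],[0,0,0]],[1,[-0.007,0,0],[0,0,0]]]'; python3 n.py|tail -1
python3 -m jog '[[1,[-0.006,0,0],[0,0,0]],[1,[-0.006,0,0],[0,0,0]]]'; python3 n.py
```

```text
clock: 26.6
tool_pos: [0.5044, 0.1092, 0.0283]
eef_rot: [-3.142, -0.0, 0.147]
wrist_force: [2.5, 0.7, -1.8]
width: 0.0124
  Fboard x,y: 2.6 0.3
clock: 26.8
tool_pos: [0.5036, 0.109, 0.0284]
eef_rot: [-3.142, -0.0, 0.147]
wrist_force: [1.6, 0.3, -1.6]
width: 0.013
t 26.8 p [0.5036 0.109  0.0284] rpy [-3.1416e+00 -3.0000e-04  1.4730e-01] F [ 1.6   0.27 -1.61] M [ 0.047 -0.411 -0.048] w 0.013
  Fboard x,y: 1.6 0.0
```

```bash
python3 -m jog '[[1,[-0.005,0,0],[0,0,0]],[1,[-0.005,0,0],[0,0,0]]]'; python3 n.py
```

```text
clock: 27.0
tool_pos: [0.5028, 0.1089, 0.0283]
eef_rot: [-3.142, -0.0, 0.147]
wrist_force: [1.9, 0.2, -0.4]
width: 0.0132
t 27.0 p [0.5028 0.1089 0.0283] rpy [-3.1415e+00 -2.0000e-04  1.4730e-01] F [ 1.88  0.24 -0.35] M [ 0.051 -0.469 -0.066] w 0.0132
  Fboard x,y: 1.9 -0.0
```

```bash
python3 -m jog '[[1,[-0.006,0,0],[0,0,0]],[1,[-0.006,0,0],[0,0,0]]]'; python3 n.py
python3 -m jog '[[1,[-0.005,0,0],[0,0,0]],[1,[-0.005,0,0],[0,0,0]]]'; python3 n.py
```

```text
clock: 27.2
tool_pos: [0.5019, 0.1088, 0.0283]
eef_rot: [-3.142, -0.0, 0.147]
wrist_force: [1.0, 0.5, 0.2]
width: 0.0127
t 27.2 p [0.5019 0.1088 0.0283] rpy [-3.1415e+00 -3.0000e-04  1.4730e-01] F [0.99 0.52 0.21] M [ 0.043 -0.493 -0.032] w 0.0127
  Fboard x,y: 1.1 0.4
clock: 27.4
tool_pos: [0.5012, 0.1087, 0.0283]
eef_rot: [-3.142, -0.0, 0.147]
wrist_force: [2.2, 0.6, 0.6]
width: 0.0128
t 27.4 p [0.5012 0.1087 0.0283] rpy [-3.1415e+00 -3.0000e-04  1.4730e-01] F [2.2  0.63 0.64] M [ 0.082 -0.56  -0.055] w 0.0128
  Fboard x,y: 2.3 0.3
```

```bash
python3 -m jog '[[1,[-0.005,0,0],[0,0,0]],[1,[-0.005,0,0],[0,0,0]]]'; python3 n.py
```

```text
clock: 27.6
tool_pos: [0.5004, 0.1086, 0.0283]
eef_rot: [-3.142, -0.0, 0.147]
wrist_force: [3.2, -0.1, 0.6]
width: 0.0131
t 27.6 p [0.5004 0.1086 0.0283] rpy [-3.1415e+00 -3.0000e-04  1.4730e-01] F [ 3.17 -0.1   0.56] M [ 0.115 -0.64  -0.075] w 0.0131
  Fboard x,y: 3.1 -0.6
```

```bash
python3 -m jog '[[1,[-0.005,0,-0.001],[0,0,0]],[1,[-0.005,0,-0.001],[0,0,0]]]'; python3 n.py
python3 -m jog '[[1,[-0.004,0,0],[0,0,0]],[1,[-0.004,0,0],[0,0,0]]]'; python3 n.py
```

```text
clock: 27.8
tool_pos: [0.4994, 0.1084, 0.0283]
eef_rot: [3.142, 0.0, 0.147]
wrist_force: [2.3, 0.2, -0.1]
width: 0.0126
t 27.8 p [0.4994 0.1084 0.0283] rpy [3.1416e+00 3.0000e-04 1.4730e-01] F [ 2.26  0.23 -0.11] M [ 0.055 -0.412 -0.034] w 0.0126
  Fboard x,y: 2.3 -0.1
clock: 28.0
tool_pos: [0.4992, 0.1084, 0.0284]
eef_rot: [-3.141, -0.001, 0.147]
wrist_force: [4.4, 0.6, -2.6]
width: 0.0132
t 28.0 p [0.4992 0.1084 0.0284] rpy [-3.1414e+00 -6.0000e-04  1.4720e-01] F [ 4.44  0.62 -2.57] M [ 0.161 -1.022 -0.112] w 0.0132
  Fboard x,y: 4.5 -0.0
```

```bash
python3 -m jog '[[1,[0.002,-0.03,0],[0,0,0]],[1,[0.002,-0.07,0],[0,0,0]],[1,[0.002,-0.1,0],[0,0,0]],[1,[0.002,-0.1,0],[0,0,0]]]'; python3 n.py
python3 -m jog '[[1,[0,-0.03,0],[0,0,0]],[1,[0,-0.06,0],[0,0,0]],[1,[0,-0.09,0],[0,0,0]],[1,[0,-0.1,0],[0,0,0]],[1,[0,-0.1,0],[0,0,0]]]'; python3 n.py
```

```text
clock: 28.4
tool_pos: [0.4971, 0.1229, 0.0284]
eef_rot: [3.141, 0.0, 0.147]
wrist_force: [2.6, -2.3, -0.7]
width: 0.0128
t 28.4 p [0.4971 0.1229 0.0284] rpy [3.1409e+00 2.0000e-04 1.4720e-01] F [ 2.64 -2.33 -0.67] M [-0.287 -0.809 -0.104] w 0.0128
  Fboard x,y: 2.3 -2.7
clock: 28.9
tool_pos: [0.495, 0.1374, 0.0284]
eef_rot: [3.141, 0.0, 0.147]
wrist_force: [2.9, -3.1, 0.4]
width: 0.0131
t 28.9 p [0.495  0.1374 0.0284] rpy [3.1408e+00 2.0000e-04 1.4690e-01] F [ 2.86 -3.08  0.42] M [-0.542 -0.792 -0.085] w 0.0131
  Fboard x,y: 2.4 -3.5
```

```bash
python3 -m jog '[[1,[0,-0.03,0],[0,0,0]],[1,[0,-0.06,0],[0,0,0]],[1,[0,-0.09,0],[0,0,0]],[1,[0,-0.1,0],[0,0,0]],[1,[0,-0.1,0],[0,0,0]]]'; python3 n.py
python3 -m jog '[[1,[0,-0.03,0],[0,0,0]],[1,[0,-0.06,0],[0,0,0]],[1,[0,-0.09,0],[0,0,0]],[1,[0,-0.1,0],[0,0,0]],[1,[0,-0.1,0],[0,0,0]]]'; python3 n.py
```

```text
clock: 29.4
tool_pos: [0.4929, 0.1517, 0.0284]
eef_rot: [3.14, 0.0, 0.146]
wrist_force: [4.0, -4.5, 1.3]
width: 0.0126
t 29.4 p [0.4929 0.1517 0.0284] rpy [3.1402e+00 3.0000e-04 1.4640e-01] F [ 4.   -4.51  1.27] M [-0.887 -0.812 -0.05 ] w 0.0126
  Fboard x,y: 3.3 -5.1
clock: 29.9
tool_pos: [0.4908, 0.1664, 0.0284]
eef_rot: [3.14, 0.0, 0.146]
wrist_force: [3.4, -4.8, 1.1]
width: 0.0131
t 29.9 p [0.4908 0.1664 0.0284] rpy [3.1399e+00 4.0000e-04 1.4630e-01] F [ 3.37 -4.8   1.11] M [-0.997 -0.808 -0.098] w 0.0131
  Fboard x,y: 2.6 -5.2
```

```bash
python3 -m jog '[[1,[0,-0.03,0],[0,0,0]],[1,[0,-0.06,0],[0,0,0]],[1,[0,-0.09,0],[0,0,0]],[1,[0,-0.1,0],[0,0,0]],[1,[0,-0.1,0],[0,0,0]]]'; python3 n.py
python3 -m jog '[[1,[0,-0.015,0],[0,0,0]],[1,[0,-0.02,0],[0,0,0]],[1,[0,-0.02,0],[0,0,0]]]'; python3 n.py
```

```text
clock: 30.4
tool_pos: [0.4886, 0.1812, 0.0284]
eef_rot: [3.14, 0.0, 0.146]
wrist_force: [2.8, -5.6, 2.4]
width: 0.0131
t 30.4 p [0.4886 0.1812 0.0284] rpy [3.1398e+00 3.0000e-04 1.4620e-01] F [ 2.81 -5.62  2.4 ] M [-1.053 -0.852 -0.016] w 0.0131
  Fboard x,y: 2.0 -6.0
clock: 30.7
tool_pos: [0.4882, 0.1837, 0.0284]
eef_rot: [3.139, 0.0, 0.146]
wrist_force: [3.8, -7.2, 2.1]
width: 0.0128
t 30.7 p [0.4882 0.1837 0.0284] rpy [3.1394e+00 5.0000e-04 1.4580e-01] F [ 3.79 -7.18  2.05] M [-1.265 -0.782 -0.109] w 0.0128
  Fboard x,y: 2.7 -7.7
```

```bash
python3 -m jog '[[1,[0,-0.008,0],[0,0,0]],[1,[0,-0.008,0],[0,0,0]]]'; python3 n.py
```

```text
clock: 30.9
tool_pos: [0.4881, 0.1848, 0.0284]
eef_rot: [3.139, 0.0, 0.146]
wrist_force: [4.2, -7.1, 2.3]
width: 0.0129
t 30.9 p [0.4881 0.1848 0.0284] rpy [3.1393e+00 4.0000e-04 1.4570e-01] F [ 4.2  -7.14  2.3 ] M [-1.304 -0.807 -0.043] w 0.0129
  Fboard x,y: 3.1 -7.7
```

```bash
python3 -m jog '[[1,[0,-0.007,-0.003],[0,0,0]],[1,[0,-0.007,-0.003],[0,0,0]]]'; python3 n.py
python3 -m jog '[[1,[0,-0.006,0],[0,0,0]],[1,[0,-0.006,0],[0,0,0]]]'; python3 n.py
```

```text
clock: 31.1
tool_pos: [0.4878, 0.1862, 0.0286]
eef_rot: [3.14, 0.0, 0.146]
wrist_force: [4.6, -3.9, -1.8]
width: 0.013
t 31.1 p [0.4878 0.1862 0.0286] rpy [3.1399e+00 4.0000e-04 1.4610e-01] F [ 4.58 -3.87 -1.82] M [-1.107 -1.197 -0.067] w 0.013
  Fboard x,y: 4.0 -4.5
clock: 31.3
tool_pos: [0.4877, 0.1871, 0.0286]
eef_rot: [3.14, 0.0, 0.146]
wrist_force: [6.2, -5.1, -1.6]
width: 0.0129
t 31.3 p [0.4877 0.1871 0.0286] rpy [3.1399e+00 4.0000e-04 1.4610e-01] F [ 6.19 -5.08 -1.57] M [-1.091 -1.206 -0.011] w 0.0129
  Fboard x,y: 5.4 -5.9
```

```bash
python3 -m jog '[[1,[0,-0.006,0],[0,0,0]],[1,[0,-0.006,0],[0,0,0]]]'; python3 n.py
```

```text
clock: 31.5
tool_pos: [0.4876, 0.1879, 0.0285]
eef_rot: [3.14, 0.0, 0.146]
wrist_force: [5.6, -4.9, -1.3]
width: 0.013
t 31.5 p [0.4876 0.1879 0.0285] rpy [3.1398e+00 4.0000e-04 1.4600e-01] F [ 5.59 -4.85 -1.28] M [-1.107 -1.187 -0.073] w 0.013
  Fboard x,y: 4.8 -5.6
```

Fboard x has crept up a bit, so I ease it by 0.2 mm and continue.

```bash
python3 -m jog '[[1,[0.002,-0.006,0],[0,0,0]],[1,[0.002,-0.006,0],[0,0,0]]]'; python3 n.py
python3 -m jog '[[1,[0,-0.005,0],[0,0,0]],[1,[0,-0.005,0],[0,0,0]]]'; python3 n.py
```

```text
clock: 31.7
tool_pos: [0.4875, 0.1889, 0.0285]
eef_rot: [3.14, 0.001, 0.146]
wrist_force: [4.6, -4.1, -1.6]
width: 0.0131
t 31.7 p [0.4875 0.1889 0.0285] rpy [3.1399e+00 9.0000e-04 1.4610e-01] F [ 4.56 -4.06 -1.56] M [-1.029 -0.885 -0.111] w 0.0131
  Fboard x,y: 3.9 -4.7
clock: 31.9
tool_pos: [0.4873, 0.1896, 0.0285]
eef_rot: [3.14, 0.001, 0.146]
wrist_force: [3.7, -4.9, -1.9]
width: 0.0127
t 31.9 p [0.4873 0.1896 0.0285] rpy [3.1398e+00 1.0000e-03 1.4610e-01] F [ 3.67 -4.91 -1.94] M [-1.014 -0.948 -0.029] w 0.0127
  Fboard x,y: 2.9 -5.4
```

```bash
python3 -m jog '[[1,[0,-0.005,0],[0,0,0]],[1,[0,-0.005,0],[0,0,0]]]'; python3 n.py
```

```text
clock: 32.1
tool_pos: [0.4873, 0.1904, 0.0285]
eef_rot: [3.14, 0.001, 0.146]
wrist_force: [3.9, -5.2, -1.2]
width: 0.0132
t 32.1 p [0.4873 0.1904 0.0285] rpy [3.1398e+00 9.0000e-04 1.4620e-01] F [ 3.95 -5.23 -1.15] M [-1.026 -0.916 -0.037] w 0.0132
  Fboard x,y: 3.1 -5.8
```

```bash
python3 -m jog '[[1,[0,-0.005,0],[0,0,0]],[1,[0,-0.005,0],[0,0,0]]]'; python3 n.py
python3 -m jog '[[1,[0,-0.004,0],[0,0,0]],[1,[0,-0.004,0],[0,0,0]]]'; python3 n.py
```

```text
clock: 32.3
tool_pos: [0.4872, 0.1906, 0.0285]
eef_rot: [3.139, 0.001, 0.146]
wrist_force: [3.7, -6.5, -0.4]
width: 0.0131
t 32.3 p [0.4872 0.1906 0.0285] rpy [3.1391e+00 1.1000e-03 1.4590e-01] F [ 3.73 -6.51 -0.43] M [-1.378 -0.958 -0.014] w 0.0131
  Fboard x,y: 2.7 -7.0
clock: 32.5
tool_pos: [0.4872, 0.1906, 0.0285]
eef_rot: [3.138, 0.001, 0.145]
wrist_force: [3.9, -8.3, 0.4]
width: 0.0128
t 32.5 p [0.4872 0.1906 0.0285] rpy [3.1384e+00 1.3000e-03 1.4550e-01] F [ 3.94 -8.25  0.38] M [-1.761 -0.902  0.018] w 0.0128
  Fboard x,y: 2.7 -8.7
```

```bash
python3 -m jog '[[1,[0,-0.004,0],[0,0,0]],[1,[0,-0.004,0],[0,0,0]]]'; python3 n.py
```

```text
clock: 32.7
tool_pos: [0.4872, 0.1906, 0.0285]
eef_rot: [3.138, 0.001, 0.145]
wrist_force: [4.0, -10.8, 2.8]
width: 0.0126
t 32.7 p [0.4872 0.1906 0.0285] rpy [3.1376e+00 1.4000e-03 1.4510e-01] F [  4.02 -10.75   2.84] M [-2.124 -0.928  0.012] w 0.0126
  Fboard x,y: 2.4 -11.2
```

Home, at the predicted place. Easing slightly to about 9 N, holding, then releasing and lifting.

```bash
python3 -m jog '[[1,[0,0.003,0],[0,0,0]],[1,[0,0.003,0],[0,0,0]],[1,[0,0.003,0],[0,0,0]]]'; python3 n.py
python3 -m jog '[[0.3,[0,0,0],[0,0,0]],[0.2,[0,0,0],[0,0,0]],[0.2,[0,0,-0.1],[0,0,0]],[0.2,[0,0,-0.4],[0,0,0]],[0.2,[0,0,-0.7],[0,0,0]],[0.2,[0,0,-0.9],[0,0,0]],[0.2,[0,0,-0.9],[0,0,0]]]'
python3 -m jog '[[0.2,[0,0.3,0],[0,0,0]],[0.2,[0,0.6,0],[0,0,0]],[0.2,[0,0.95,0],[0,0,0]],[0.2,[0,0.95,0],[0,0,0]]]'
python3 -m jog '[[0.2,[0,0.3,0],[0,0,0]],[0.2,[0,0.6,0],[0,0,0]],[0.2,[0,0.95,0],[0,0,0]],[0.2,[0,0.95,0],[0,0,0]]]'
python3 - <<'E'
from h import *
for n in("top","scene"):
    im=capture(n); cv2.imwrite(f"pics/{n}7.png",im)
a=[cv2.resize(ortho(n,cv2.imread(f"pics/{n}7.png"),z,.44,.62,.08,.30,1800),None,fx=1,fy=1) for n,z in(("top",.019),("scene",.019))]
b=ortho("top",cv2.imread("pics/top7.png"),.019,.50,.68,-.32,-.10,1400)
o=np.hstack(a); b=cv2.copyMakeBorder(b,0,0,0,o.shape[1]-b.shape[1],cv2.BORDER_CONSTANT)
cv2.imwrite("pics/g7.png",np.vstack([o,b])); print(np.vstack([o,b]).shape)
E
python3 n.py
```

```text
clock: 33.0
tool_pos: [0.4872, 0.1906, 0.0285]
eef_rot: [3.138, 0.001, 0.145]
wrist_force: [4.0, -10.4, 0.8]
width: 0.0131
t 33.0 p [0.4872 0.1906 0.0285] rpy [3.1383e+00 1.2000e-03 1.4530e-01] F [  3.98 -10.36   0.78] M [-1.803 -0.932  0.011] w 0.0131
  Fboard x,y: 2.4 -10.8
clock: 33.7
tool_pos: [0.4888, 0.1954, 0.1693]
eef_rot: [-3.141, -0.007, 0.148]
wrist_force: [-1.1, 1.2, 0.1]
width: 0.0338
clock: 34.1
tool_pos: [0.5081, 0.0456, 0.1636]
eef_rot: [3.139, 0.001, 0.139]
wrist_force: [0.3, 0.4, 0.4]
width: 0.0342
clock: 34.5
tool_pos: [0.5284, -0.0954, 0.1635]
eef_rot: [3.14, 0.001, 0.139]
wrist_force: [-0.4, -0.2, -1.1]
width: 0.0342
(576, 790, 3)
t 34.6 p [ 0.5285 -0.0893  0.1636] rpy [-3.1406e+00  8.0000e-04  1.4460e-01] F [-0.55  1.62 -0.07] M [ 0.044 -0.031 -0.006] w 0.0342
  Fboard x,y: -0.3 1.7
```

View pics/g7.png

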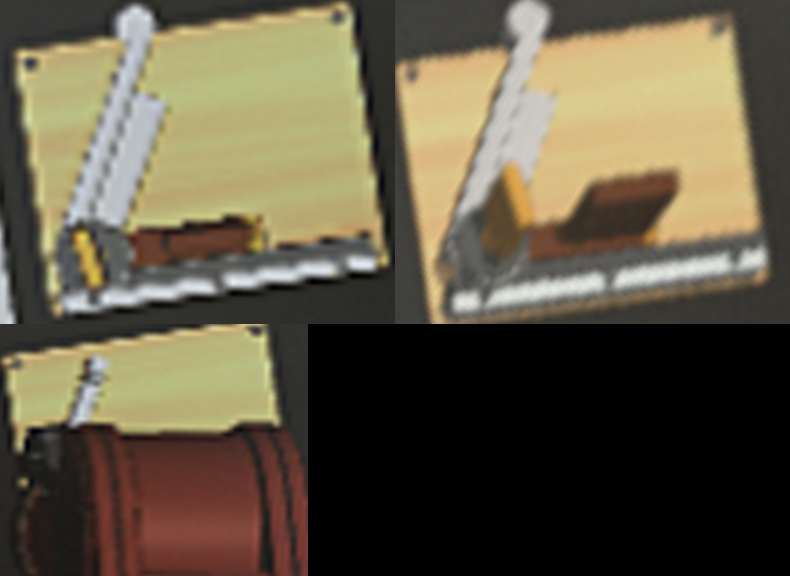

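The last picture (the 12th) shows three things:
- **Blade and fence:** the blade lies flush along the fence, whose end is at (135,25).
- **Stock and bar:** the stock lies on the strip, and the brass bar stands across it at (88,258).
- **Gripper:** clear of everything.

Handing in.

```bash
python3 -c "
from cell import manip; print(manip.job_done())"
```

```text
the job is handed in; nothing more can be done
None
```

The angle is copied: the locked bevel lies in the jig corner with its blade flush along the fence, and I handed the job in at about 34.6 s of the 72 s.

- **Sample corner:** I found the strip by feel at board x ≈ -52 mm and slid the bevel in until the blade lay flush on the arm. It was pressed home with about 9 N along the rail.
- **Lock:** I turned the bar clockwise until the turning moment rose from about 0.1 to 0.28 N m, which I took as its end stop. A picture then showed the bar across the stock and the blade still flush on the arm. The bevel had been released from its 9 N push while I turned the bar.
- **Jig corner:** the strip there stood at board x ≈ -55 mm. I slid the bevel along the rail to a firm stop at the place I had calculated, which opened the fence.
- **Firmer than planned here:** the push along the rail read 11.2 N at its peak and 10.8 N when I let go, against the 9 N aimed for. With the side force against the rail included, the peak reading was about 11.5 N.
- **Last checks:** the final picture shows the blade flush on the fence, the stock on the strip, the bar across and the gripper clear. I did not measure the two angles finely; rough readings gave about 62° for the sample and 64° for the fence, which is within the picture error.

The gripper never touched the sample arm or the fence, and I kept clear of the wax, spool and glue pot.

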